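Clamp the trunking square in the twin-knob jig

TASK

Stand the longer piece of white cable trunking in the drilling jig between the open jaw and the fence, lengthwise along the fence and about midway along it, and let go. Then close the jaw by turning the two knobs clockwise, alternately in small steps so that neither end of the jaw ever leads the other by more than about a centimetre, until the trunking is held flush against the fence with the jaw square and its sprung strip pressed in. Move the jaw only by its knobs and leave the short offcut and the junction box where they are.

Things in the scene. Friction and masses are not known exactly. Their poses are not given: they have to be found in the camera images.
- jig: Base plate of the drilling jig, fixed to the table: plywood 240 x 400 x 12 mm (x, y, z), origin at the centre of its underside, +x towards the fence, +y towards the left knob. The work stands on the plate, 12 mm above the origin.
- fence: Aluminium fence screwed to the plate on the side away from the knobs, parallel to the plate's y, 240 mm long (y), 18 mm high. Its place differs: its clamping face lies 36 to 43 mm from the plate's centre in x. Origin on the clamping face, at the middle of its length, at plate height; x points away from the jaw. The trunking is flush when its centre line is at x = -20 mm in this frame.
- trunking: The work: white plastic cable trunking, a closed straight rectangular tube 180 mm long (y), 40 mm wide (x), 60 mm high (z), 0.15 to 0.25 kg, standing on its 40 mm side. Origin at the centre of its underside. Turning it end for end makes no difference.
- offcut: Bystander: the same white trunking but only 90 mm long (y), 40 mm wide, 60 mm high; origin at the centre of its underside. Leave it alone.
- junction_box: Bystander: grey plastic junction box 85 x 85 x 50 mm, origin at the centre of its underside. Leave it alone.
- jaw: Movable jaw, an aluminium bar 400 mm long (y), 16 mm thick, 18 mm high, lying on the plate between the knobs and the fence. Origin at the middle of its underside; x points to the fence, and the jaw is square when its x is parallel to the jig's x. It starts square and fully open, its strip's face 54 to 61 mm from the fence. Do not push it: it is moved by the knobs.
- jaw_left (a point): Point in line with the left knob, in the plane of the face of the jaw's strip when the strip is not pressed in (18 mm ahead of the jaw's origin), at jaw-top height. With knob_left at 0 it is at x = -18 mm in the jig, and it advances towards the fence 9 mm per radian of knob_left.
- jaw_right (a point): The same point in line with the right knob, 320 mm from jaw_left; it advances 9 mm per radian of knob_right. The lead of one end is the difference of the two points' x in the jig frame.
- knob_left (a joint): Left knob angle, rad, 0 to 4.0, growing clockwise seen from above; starts at 0 (jaw open). Turning it clockwise moves the left end of the jaw 9 mm towards the fence per radian. It stays where it is left (friction torque 0.12 N m). At 0 its grip bar lies along the jig's x, and the bar's yaw is the jig's yaw minus the angle; with the jaw square both knobs read the same, so their bars are parallel.
- knob_right (a joint): Right knob angle, like knob_left, for the right end of the jaw.
- knob_left_grip (a point): On the vertical axis of the left knob, at the height to grip, 76 mm above the jig's origin. The knob is a black upright grip bar 70 mm long, 14 mm wide and 33 mm high over a disc of 56 mm diameter; the bar's top is 10 mm above this point, the disc's top 23 mm below it. The point turns with the knob and its x axis lies along the bar. The knobs stand 160 mm either side of the jig's centre (y) and 80 mm behind it (x = -80 mm).
- knob_right_grip (a point): The same point on the right knob.
- strip (a joint): How far the jaw's sprung black pressure strip (160 mm long, its top level with the jaw) is pressed back into the jaw: 0 to 0.005 m. Spring: 4.5 N to start moving, then 1.5 N per mm. It begins to move when the trunking is against the fence: with the fence face at x = F mm in the jig and the trunking flush, the strip touches at (F - 22)/9 rad on both knobs, is pressed in 2.7 mm 0.3 rad later, and is solid 0.55 rad later.

How it is judged (in metres and radians):
On the way:
1. the long trunking stands released in the jig, between the open jaw and the fence (y of trunking in the frame of fence between -0.03 and 0.03 m and z of trunking in the frame of fence between -0.003 and 0.003 m and angle between trunking's own z axis and vertical below 0.06 rad and contact force between the fingers and trunking below 0.1 N and linear speed of trunking below 0.01 m/s and x of trunking in the frame of fence between -0.045 and -0.016 m and angle between the y axis of trunking and the y axis of jig, either way round below 0.2 rad), for 0.2 s.
At the end, for the whole second after the job is handed in: The long trunking stands upright on the plate, midway along the fence within 30 mm, flush against the fence (within 2 mm and 0.025 rad), released; the strip is pressed in by more than 1 mm; the jaw is square to 0.0125 rad (its ends level within 4 mm) (y of trunking in the frame of fence between -0.03 and 0.03 m and z of trunking in the frame of fence between -0.003 and 0.003 m and angle between trunking's own z axis and vertical below 0.06 rad and contact force between the fingers and trunking below 0.1 N and linear speed of trunking below 0.01 m/s and x of trunking in the frame of fence between -0.022 and -0.018 m and angle between the y axis of trunking and the y axis of jig, either way round below 0.025 rad and value of joint strip above 0.001 m and angle between the x axis of jaw and the x axis of jig, either way round below 0.0125 rad); the robot touches nothing.
It fails at once if one end of the jaw leads the other by more than 13 mm (0.0406 rad) (angle between the x axis of jaw and the x axis of jig, either way round above 0.0406 rad).
It fails at once if the jaw is pushed by the robot instead of by its knobs (over 5 N) (contact force between any of the fingers, the arm and jaw above 5 N).
It fails at once if the short offcut is moved by more than 20 mm (distance of offcut from where it was at the start of the episode above 0.02 m).
It fails at once if the junction box is moved by more than 20 mm (distance of junction_box from where it was at the start of the episode above 0.02 m).
It also fails if it takes over 72 s, if anything falls off the work surface, if the arm or the gripper's body presses on something with over 40 N, if the wrist force passes 120 N, or if a joint passes its speed limit or range.

ROBOT

A 6-joint arm with a two-finger parallel gripper is mounted at the origin on the work surface. World frame = base frame: x ahead of the robot, y to its left, z up, the work surface at z = 0. Lengths are in mm, angles in rad, forces in N, time in s.
With the tool pointing down it reaches from about 275 to 725 mm from the base axis. Payload 15.9 kg.
Tool frame: the origin (TCP) lies at the very end of the fingers, on their centre line; the grasp point (between the pads) lies 19 mm behind it; x points along the fingers, z is the direction in which the jaws open and shut, and the axes are right-handed (so a half turn about x gives the same grasp; the last joint's range is limited). The gripper opens to 85 mm and grips with 20 to 120 N. Pads are 22 mm wide; open, the fingers measure 114 mm over their backs; the gripper's body (76 mm by 85 mm) begins 54 mm behind the grasp point. The pads swing forward as they close: fully open they stand 13 mm farther back than shut.
Start: joints at [-1.209, 0.213, -0.034, 1.323, 0, 1.571], TCP at [176.972, -467.618, 231.306] pointing down, gripper open.
Joint ranges: [-2.98, 2.98], [-0.74, 1.72], [-1.14, 1.35], [-2.1, 2.04], [-1.57, 1.44], [-3.14, 3.14]. Speed limits (rad/s): [1.89, 1.89, 2.39, 2.57, 3.14, 3.14].

INTERFACE

Orientations are given as a 3x3 rotation matrix whose columns are the frame's x, y, z axes.
In Python, from cell import ctrl gives the robot as it stands.
- The arm moves only by the shell command python3 -m creep 'ROWS' [OPENING] [FORCE]. ROWS is JSON, one flat list of numbers, 6 for each row, row after row: the shift along the world's x, y, z in cm, then the turn, a rotation vector about the world's x, y, z in rad. In form: [tx, ty, tz, wx, wy, wz, tx, ty, tz, wx, wy, wz, ...]. A call has 1 to 12 rows; each row shifts and turns the pose as measured when the row begins; what a row does not reach is not made up. A row lasts 1/12 s, in which the tool goes at most 41.7 mm and 7.16 degrees, less where a joint would pass 70% of its speed; a pose out of reach is approached as far as the arm can. A call is refused whole if a number of a shift passes 4.17 or a number of a turn 0.125, either way. A call with a gripper value outside its range is refused whole. OPENING is the closure, from -1 (fully open) to 1 (shut), set as the call begins (- or left out, the last holds). The fingers move at their own pace and stop on an object; FORCE is the grip in N (left out, the last holds). Time passes only in rows, so rows that do not move let the fingers close. It gives the time, the measured TCP pose, the force and the opening at its end, in the units of the state.
- ctrl.get_state(): the state, without advancing time (a new reading comes with each control period).
- ctrl.capture(name): name is "scene" or "side" or "wrist"; returns the picture (480x640x3 uint8, red, green, blue); there is no depth.
- ctrl.camera_info(name): a dict with "camera_matrix" (3x3 intrinsics, pixels), "pose" (4x4, takes a point from camera to world coordinates). Camera axes: x right, y down, z forward; pixel columns grow to the right and rows downward; lengths in mm; the calibration is good to about 2 mm. A picture is of the moment at which its call begins: read the wrist's pose just before it. camera_info takes no time and is no camera call; for the wrist camera it gives the pose at the moment of the call.
- ctrl.sign_off(): hands the job in, once; it reports no verdict.
Trained networks look in the newest picture that a camera, given by its name, has taken for a name from the list of things; names that differ only in an ending like _2 or _b are one class to them, and where a whole thing is asked for, a point or a joint stands for the part that bears it (a point fixed in the world has none). Each returns a list of dicts, best first, with "p" (0 to 1); they miss things now and then, are a little off and sometimes report something else, mostly with a low value. They report only what shows in the picture. A call takes as long as a camera call.
- ctrl.spot_in(camera, label): "bbox" ([left, top, right, bottom] in pixels, round what is visible of it).
- ctrl.cut_out(camera, label): "mask" (480x640 bool, what is visible of it) and "bbox" ([left, top, right, bottom] in pixels, round what is visible of it).
The state is a dict: "time_s": time; "joint_positions": joint angles; "qd": joint speeds; "tau": joint torques, N m; "tcp_pos": TCP position; "eef_rot": TCP orientation; "wrist_force": force on the tool from outside, world axes, zero at the start; "torque": the same for the moment, N m; "grip_width": finger opening in mm.
Only numpy, scipy, OpenCV 4.12 (cv2) and the standard library are available. Lean on these libraries where they do the work, as an engineer would, in place of code of your own. Each camera call takes 0.05 s, during which the arm holds its last target.

## Working session

There is one attempt and no reset: what is moved stays moved. The work goes in short steps, Python scripts to look and compute and a shell command to move; the robot and the scene stay as the last step left them, time stands still between calls to the robot, and variables do not carry over. Pictures are saved under pics/ and viewed, and the job is handed in when it is done.

```bash
ls; mkdir -p pics; python3 - <<'E'
from cell import ctrl
import cv2,numpy as np
for n in("scene","side","wrist"):
    im=ctrl.capture(n); cv2.imwrite(f"pics/a_{n}.png",im[:,:,::-1]); i=ctrl.camera_info(n); print(n,np.round(i["camera_matrix"],1).tolist(),np.round(i["pose"],3).tolist())
s=ctrl.get_state();print(s["time_s"],s["tcp_pos"],np.round(s["eef_rot"],3).tolist(),s["grip_width"])
E
```

```text
pics
scene [[515.5, 0.0, 317.4], [0.0, 515.5, 236.9], [0.0, 0.0, 1.0]] [[-0.79, 0.334, -0.514, 1218.631], [0.613, 0.455, -0.646, 766.614], [0.018, -0.826, -0.564, 736.92], [0.0, 0.0, 0.0, 1.0]]
side [[580.1, 0.0, 329.8], [0.0, 580.1, 244.2], [0.0, 0.0, 1.0]] [[-0.779, -0.389, 0.492, -51.07], [-0.627, 0.456, -0.632, 832.482], [0.021, -0.8, -0.599, 881.47], [0.0, 0.0, 0.0, 1.0]]
wrist [[361.1, 0.0, 312.1], [0.0, 361.1, 239.1], [0.0, 0.0, 1.0]] [[0.354, -0.892, -0.281, 248.49], [-0.935, -0.338, -0.105, -440.522], [-0.001, 0.3, -0.954, 373.924], [0.0, 0.0, 0.0, 1.0]]
0.15 [ 176.88922957 -467.41729763  230.96631706] [[-0.0, 0.935, 0.354], [0.001, 0.354, -0.935], [-1.0, -0.0, -0.001]] 85.59419837247621
```

View pics/a_scene.png

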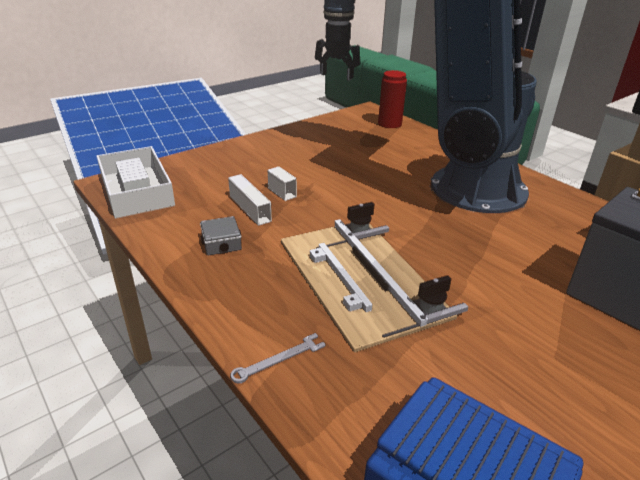

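View pics/a_side.png

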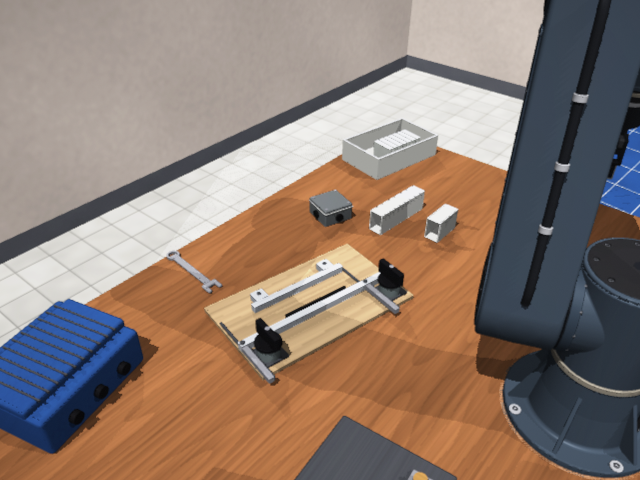

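View pics/a_wrist.png

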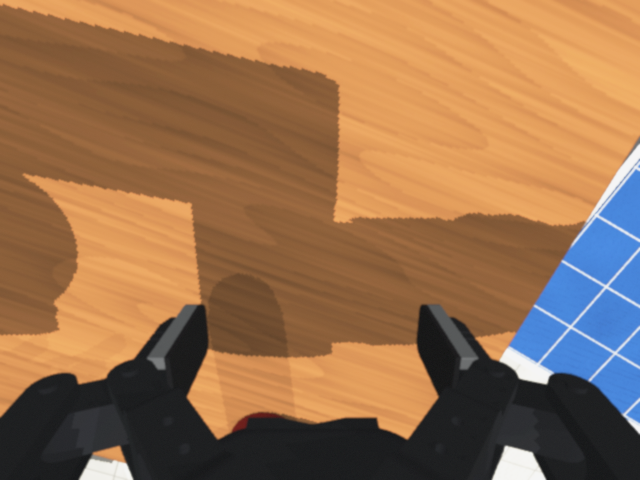

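```bash
cat > h.py <<'E'
from cell import ctrl
import cv2,numpy as np
from scipy.optimize import minimize
def cam(n):
    i=ctrl.camera_info(n); return np.array(i["camera_matrix"],float),np.linalg.inv(np.array(i["pose"],float))
def proj(c,P):
    K,T=c; P=np.atleast_2d(P); q=P@T[:3,:3].T+T[:3,3]; q=q@K.T; return q[:,:2]/q[:,2:]
def ray(c,uv,z):
    K,T=c; M=np.linalg.inv(T); d=M[:3,:3]@np.linalg.inv(K)@[uv[0],uv[1],1.]; o=M[:3,3]; return o+d*(z-o[2])/d[2]
def pose(x,y,yaw,L):
    c,s=np.cos(yaw),np.sin(yaw); L=np.atleast_2d(L); return np.c_[x+c*L[:,0]-s*L[:,1],y+s*L[:,0]+c*L[:,1],L[:,2]]
def box(a,b,h,z0=0): return np.array([[i*a/2,j*b/2,k] for i in(-1,1) for j in(-1,1) for k in(z0,z0+h)])
def fit_box(masks,cams,B,x0):
    # soft IoU of the hull silhouette over cameras
    ms=[cv2.resize(m.astype(np.float32),None,fx=2,fy=2,interpolation=cv2.INTER_LINEAR) for m in masks]
    def cost(p):
        t=0
        for m,c in zip(ms,cams):
            h=cv2.convexHull(np.float32(proj(c,pose(*p,B))*2+.5))
            im=np.zeros(m.shape,np.uint8); cv2.fillConvexPoly(im,np.int32(np.round(h*16)),1,cv2.LINE_8,4); im=im.astype(np.float32)
            t+=1-np.minimum(im,m).sum()/np.maximum(im,m).sum()
        return t
    best=None
    for dy in (-.3,0,.3):
        s=np.array([x0[0],x0[1],x0[2]+dy]); S=np.array([s,s+[15,0,0],s+[0,15,0],s+[0,0,.15]])
        r=minimize(cost,s,method="Nelder-Mead",options=dict(initial_simplex=S,xatol=.05,fatol=1e-5))
        if best is None or r.fun<best.fun: best=r
    return best.x,best.fun
E
python3 - <<'E'
from h import *
res={}
for n in("scene","side"):
    vis=ctrl.capture(n)[:,:,::-1].copy()
    for k,l in enumerate(("trunking","offcut","junction_box","jig","fence","jaw","knob_left","knob_right")):
        for j,d in enumerate(ctrl.cut_out(n,l)[:3]):
            print(n,l,j,round(d["p"],2),np.round(d["bbox"]).tolist(),int(d["mask"].sum()))
            res[f"{n}_{l}_{j}"]=d["mask"]
            if j==0:
                cs,_=cv2.findContours(d["mask"].astype(np.uint8),0,1); cv2.drawContours(vis,cs,-1,((0,0,255),(0,255,0),(255,0,0),(0,255,255),(255,0,255),(255,255,0),(0,128,255),(128,0,255))[k],1)
    cv2.imwrite(f"pics/b_{n}.png",vis)
np.savez("m.npz",**res)
E
```

```text
scene trunking 0 0.73 [228.0, 175.0, 274.0, 224.0] 1237
scene offcut 0 0.81 [269.0, 164.0, 295.0, 200.0] 760
scene offcut 1 0.24 [416.0, 276.0, 451.0, 305.0] 713
scene junction_box 0 0.67 [199.0, 216.0, 240.0, 257.0] 1256
scene jig 0 0.65 [284.0, 205.0, 457.0, 352.0] 9979
scene jig 1 0.63 [351.0, 203.0, 373.0, 224.0] 484
scene fence 0 0.6 [313.0, 242.0, 372.0, 312.0] 1102
scene jaw 0 0.67 [335.0, 218.0, 471.0, 328.0] 2432
scene knob_right 0 0.67 [345.0, 202.0, 374.0, 226.0] 464
side trunking 0 0.82 [371.0, 187.0, 424.0, 235.0] 1486
side trunking 1 0.4 [285.0, 288.0, 346.0, 320.0] 232
side offcut 0 0.8 [422.0, 204.0, 460.0, 244.0] 797
side junction_box 0 0.78 [311.0, 189.0, 357.0, 224.0] 1193
side jig 0 0.63 [205.0, 243.0, 414.0, 380.0] 11019
side fence 0 0.8 [248.0, 259.0, 341.0, 312.0] 1279
side fence 1 0.33 [236.0, 273.0, 399.0, 382.0] 2431
side jaw 0 0.83 [242.0, 272.0, 401.0, 386.0] 2441
side knob_left 0 0.7 [255.0, 314.0, 282.0, 356.0] 722
side knob_right 0 0.58 [376.0, 259.0, 402.0, 289.0] 560
```

```bash
python3 - <<'E'
from h import *
m=np.load("m.npz"); cs=[cam("scene"),cam("side")]
for l,B in(("trunking",box(40,180,60)),("offcut",box(40,90,60)),("junction_box",box(85,85,50))):
    mk=[m[f"{n}_{l}_0"] for n in("scene","side")]
    g=[ray(c,np.argwhere(q)[:,::-1].mean(0),30) for c,q in zip(cs,mk)]
    print(l,np.round(g,1).tolist())
    for y0 in (-.9,0,.9):
        print(fit_box(mk,cs,B,(*np.mean(g,0)[:2],y0)))
for n,(a,b,c,d) in(("scene",(270,190,480,360)),("side",(195,230,425,395))):
    im=cv2.imread(f"pics/a_{n}.png")[b:d,a:c]; cv2.imwrite(f"pics/z_{n}.png",cv2.resize(im,None,fx=3.4,fy=3.4,interpolation=cv2.INTER_CUBIC))
E
```

```text
trunking [[609.1, -297.1, 30.0], [609.7, -297.0, 30.0]]
(array([ 6.09387862e+02, -3.02058220e+02, -9.24626993e-02]), np.float64(0.1328182816505432))
(array([ 6.08794812e+02, -3.02102413e+02, -1.01321150e-01]), np.float64(0.13254833221435547))
(array([ 6.08694492e+02, -3.02111699e+02, -1.01085119e-01]), np.float64(0.13284218311309814))
offcut [[488.1, -320.0, 30.0], [486.2, -322.1, 30.0]]
(array([ 4.86736753e+02, -3.22329277e+02, -2.65825246e-02]), np.float64(0.1785380244255066))
(array([ 4.87218720e+02, -3.22004013e+02, -3.10988543e-02]), np.float64(0.1773667335510254))
(array([ 4.86806448e+02, -3.23226093e+02,  2.59338914e-03]), np.float64(0.1765124797821045))
junction_box [[757.8, -190.3, 30.0], [750.2, -190.4, 30.0]]
(array([ 7.55475541e+02, -1.96830519e+02, -3.52991782e-01]), np.float64(0.15387564897537231))
(array([ 7.55428255e+02, -1.96644796e+02, -3.55154409e-01]), np.float64(0.1519397497177124))
(array([ 755.49669484, -196.97473074,    1.21625497]), np.float64(0.15499508380889893))
```

View pics/z_scene.png

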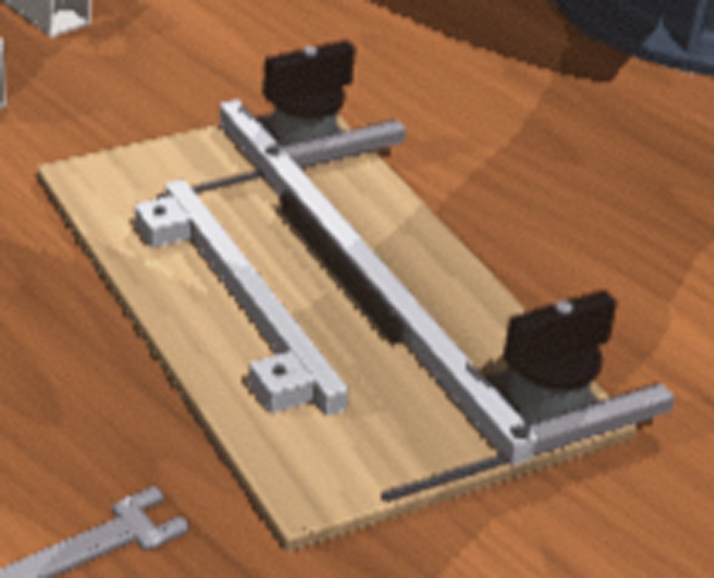

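View pics/z_side.png

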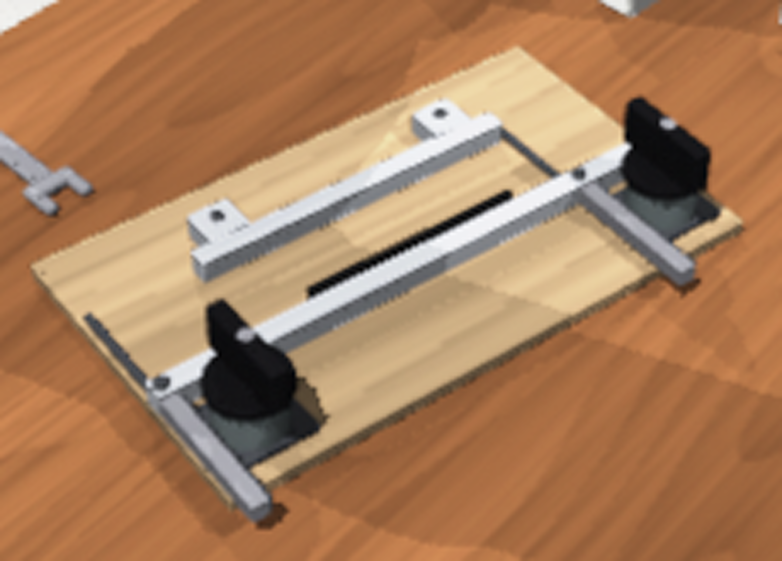

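View pics/b_scene.png

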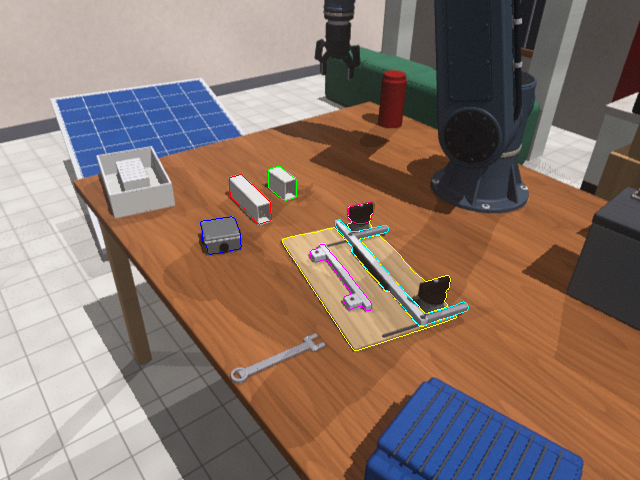

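```bash
cat > fitjig.py <<'E'
from h import *
from scipy.optimize import least_squares
A=[("scene",(283,545),(120,200,12)),("scene",(38,172),(120,-200,12)),("scene",(636,430),(-120,200,12)),
("side",(32,266),(120,200,12)),("side",(518,46),(120,-200,12)),("side",(743,222),(-120,-200,12)),("side",(235,500),(-120,200,12)),
("scene",(310,50),(-80,-160,86)),("scene",(565,307),(-80,160,86)),("side",(247,335),(-80,160,86)),("side",(668,124),(-80,-160,86)),
("scene",(345,387),("F",120,30)),("scene",(186,181),("F",-120,30)),("side",(200,264),("F",120,30)),("side",(500,126),("F",-120,30))]
C={n:cam(n) for n in("scene","side")}; off={"scene":(270,190),"side":(195,230)}
def res(p,out=False):
    r=[]
    for n,uv,L in A:
        L=[p[3] if v=="F" else v for v in L]
        q=proj(C[n],pose(*p[:3],[L]))[0]; r.append(q-((np.array(uv)+.5)/3.4-.5+off[n]))
    return np.array(r) if out else np.ravel(r)
s=least_squares(res,[530,0,0,40],loss="soft_l1")
print(np.round(s.x,3))
for a,b in zip(A,res(s.x,True)): print(a[0],a[2],np.round(b,1))
E
python3 fitjig.py
```

```text
[ 5.65281e+02  1.07174e+02 -2.44000e-01  3.85690e+01]
scene (120, 200, 12) [ 1.3 -2.2]
scene (120, -200, 12) [-0.4 -2.6]
scene (-120, 200, 12) [ 1.1 -1.9]
side (120, 200, 12) [-1.3 -1. ]
side (120, -200, 12) [-0.2 -0.4]
side (-120, -200, 12) [ 0.1 -0.3]
side (-120, 200, 12) [-2.4 -0. ]
scene (-80, -160, 86) [ 0.4 -0.2]
scene (-80, 160, 86) [-0.1 -0.4]
side (-80, 160, 86) [-1. -0.]
side (-80, -160, 86) [-0.2  0.4]
scene ('F', 120, 30) [1. 0.]
scene ('F', -120, 30) [-0.6 -1.3]
side ('F', 120, 30) [ 0.1 -0.5]
side ('F', -120, 30) [ 0.3 -1.3]
```

```bash
python3 -m creep '[3.6,1.4,0,0,0,0.09,3.6,1.4,0,0,0,0.09,3.6,1.4,0,0,0,0.09,3.6,1.4,0,0,0,0.09,3.6,1.4,0,0,0,0.09,3.6,1.4,0,0,0,0.09,3.6,1.4,0,0,0,0.09,3.6,1.4,0,0,0,0.09,3.6,1.4,0,0,0,0.09,3.6,1.4,0,0,0,0.09]' -1 40
```

```text
time_s: 1.88
tcp_pos: [545.5, -321.6, 232.1]
eef_rot: [[0.002, 0.279, 0.96], [-0.003, 0.96, -0.279], [-1.0, -0.002, 0.003]]
wrist_force: [0.6, -1.6, 0.3]
grip_width: 85.5
```

```bash
python3 - <<'E'
from h import *
c=cam("wrist"); im=ctrl.capture("wrist"); vis=im[:,:,::-1].copy()
for l,B,g in(("trunking",box(40,180,60),(609,-302,-.1)),("offcut",box(40,90,60),(487,-322,0))):
    for d in ctrl.cut_out("wrist",l)[:2]:
        print(l,d["p"],d["bbox"])
        if d["p"]>.5: print(fit_box([d["mask"]],[c],B,g))
    h=cv2.convexHull(np.float32(proj(c,pose(*g,B)))).astype(int); cv2.polylines(vis,[h],True,(0,0,255),1)
cv2.imwrite("pics/c_wrist.png",vis)
E
```

```text
trunking 0.87 [333.2, 57.9, 411.4, 272.4]
(array([ 6.08926880e+02, -3.03094835e+02, -9.66042359e-02]), np.float64(0.02056032419204712))
offcut 0.84 [213.5, 170.2, 290.8, 281.8]
(array([ 4.86811436e+02, -3.24283576e+02, -1.78708114e-02]), np.float64(0.03128409385681152))
```

View pics/c_wrist.png

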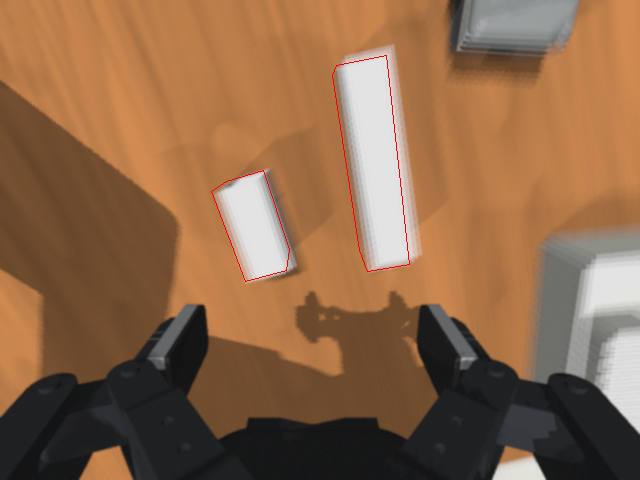

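```bash
python3 -m creep '[2.1,0.6,-1.5,0,0,0.062,2.1,0.6,-1.5,0,0,0.062,2.1,0.6,-1.5,0,0,0.062,0,0,0,0,0,0,0,0,0,0,0,0]' -1 40;  python3 - <<'E'
from h import *
c=cam("wrist"); im=ctrl.capture("wrist"); vis=im[:,:,::-1].copy()
B=box(40,180,60)
d=ctrl.cut_out("wrist","trunking")[0];print(d["p"],d["bbox"]); g,f=fit_box([d["mask"]],[c],B,(609,-303,-.097)); print(g,f)
h=cv2.convexHull(np.float32(proj(c,pose(*g,B)))).astype(int); cv2.polylines(vis,[h],True,(0,0,255),1)
cv2.imwrite("pics/d_wrist.png",vis)
s=ctrl.get_state();print(s["tcp_pos"],np.arctan2(s["eef_rot"][1][2],s["eef_rot"][0][2]))
E
```

```text
time_s: 2.45
tcp_pos: [608.3, -305.3, 185.5]
eef_rot: [[0.002, 0.096, 0.995], [-0.004, 0.995, -0.096], [-1.0, -0.003, 0.002]]
wrist_force: [0.4, -0.8, -0.4]
grip_width: 85.4
0.77 [285.1, 102.7, 345.3, 332.1]
[ 6.08919240e+02 -3.03417739e+02 -9.65996738e-02] 0.02267634868621826
[ 607.86448692 -305.49846424  185.81389264] -0.09726287066164344
```

View pics/d_wrist.png

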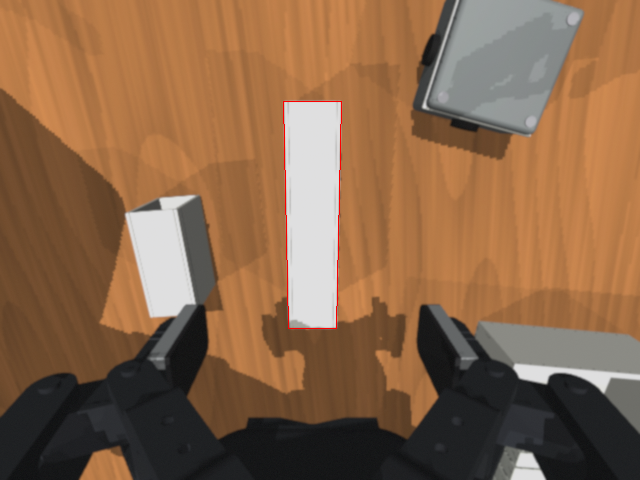

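The trunking (white, columns 285–341, rows 102–328) matches the fitted outline and lies square between the fingers; I'm descending on it.

```bash
python3 -m creep '[0.1,0.2,-3,0,0,0,0,0,-3,0,0,0,0,0,-3,0,0,0,0,0,-3,0,0,0,0,0,-2,0,0,0,0,0,-1,0,0,0,0,0,-0.5,0,0,0]' -1 40;python3 -m creep '[0,0,0,0,0,0,0,0,0,0,0,0,0,0,0,0,0,0,0,0,0,0,0,0,0,0,0,0,0,0,0,0,0,0,0,0]' 1 40
```

```text
time_s: 3.13
tcp_pos: [605.3, -309.7, 35.3]
eef_rot: [[0.014, 0.112, 0.994], [-0.011, 0.994, -0.112], [-1.0, -0.009, 0.015]]
wrist_force: [-0.9, -0.2, 0.7]
grip_width: 85.3
time_s: 3.63
tcp_pos: [607.0, -312.1, 41.4]
eef_rot: [[0.021, 0.114, 0.993], [-0.014, 0.993, -0.114], [-1.0, -0.012, 0.022]]
wrist_force: [-0.2, 0.3, -1.9]
grip_width: 39.2
```

```bash
python3 -m creep '[0,0,0,0,0,0,0,0,0,0,0,0,0,0,0,0,0,0]' -1 40;python3 -m creep '[0.1,0.4,-0.7,0.014,0.02,0.008,0.1,0.4,-0.7,0,0,0.008,0,0,0,0,0,0]' -1 40;
```

```text
time_s: 3.88
tcp_pos: [607.6, -312.3, 42.4]
eef_rot: [[0.022, 0.114, 0.993], [-0.015, 0.993, -0.114], [-1.0, -0.012, 0.023]]
wrist_force: [-0.2, 0.4, 1.0]
grip_width: 74.0
time_s: 4.13
tcp_pos: [610.1, -304.2, 28.3]
eef_rot: [[0.003, 0.098, 0.995], [-0.001, 0.995, -0.098], [-1.0, -0.001, 0.003]]
wrist_force: [0.2, 1.0, -0.1]
grip_width: 85.5
```

```bash
python3 -m creep '[0,0,0,0,0,0,0,0,0,0,0,0,0,0,0,0,0,0,0,0,0,0,0,0,0,0,0,0,0,0]' 1 40;python3 -m creep '[0,0,2,0,0,0,0,0,3,0,0,0,0,0,3,0,0,0,0,0,3,0,0,0,0,0,0,0,0,0]'
```

```text
time_s: 4.55
tcp_pos: [610.0, -304.1, 28.6]
eef_rot: [[0.004, 0.098, 0.995], [-0.002, 0.995, -0.097], [-1.0, -0.002, 0.004]]
wrist_force: [-0.3, -0.8, -1.3]
grip_width: 39.5
time_s: 4.97
tcp_pos: [606.8, -303.1, 140.8]
eef_rot: [[-0.001, 0.098, 0.995], [0.0, 0.995, -0.098], [-1.0, 0.0, -0.001]]
wrist_force: [0.4, -0.0, -1.9]
grip_width: 39.6
```

```bash
python3 -m creep '[-0.3,3,0.5,0,0,-0.018,-0.3,3,0.5,0,0,-0.018,-0.3,3,0.5,0,0,-0.018,-0.3,3,0.5,0,0,-0.018,-0.3,3,0.5,0,0,-0.018,-0.3,3,0.5,0,0,-0.018,-0.3,3,0.5,0,0,-0.018,-0.3,3,0.5,0,0,-0.018,0,0,0,0,0,0,0,0,0,0,0,0]'
python3 - <<'E'
from h import *
c=cam("wrist"); im=ctrl.capture("wrist"); vis=im[:,:,::-1].copy()
j=(565.3,107.2,-.244)
for P,col in(([[120,200,12],[120,-200,12],[-120,-200,12],[-120,200,12]],(0,0,255)),([[38.6,120,30],[38.6,-120,30]],(0,255,0)),([[-18,80,30],[-18,-80,30]],(255,0,0)),([[-80-35,160,86],[-80+35,160,86]],(0,255,255)),([[-80-35,-160,86],[-80+35,-160,86]],(0,255,255))):
    cv2.polylines(vis,[proj(c,pose(*j,P)).astype(int)],True,col,1)
cv2.imwrite("pics/e_wrist.png",vis); cv2.imwrite("pics/e_raw.png",im[:,:,::-1])
import pickle; pickle.dump(c,open("e_cam.pkl","wb"))
E
```

```text
time_s: 5.8
tcp_pos: [579.5, -55.2, 182.2]
eef_rot: [[0.003, 0.252, 0.968], [-0.001, 0.968, -0.252], [-1.0, -0.001, 0.003]]
wrist_force: [-0.3, -0.2, -2.4]
grip_width: 39.5
```

View pics/e_wrist.png

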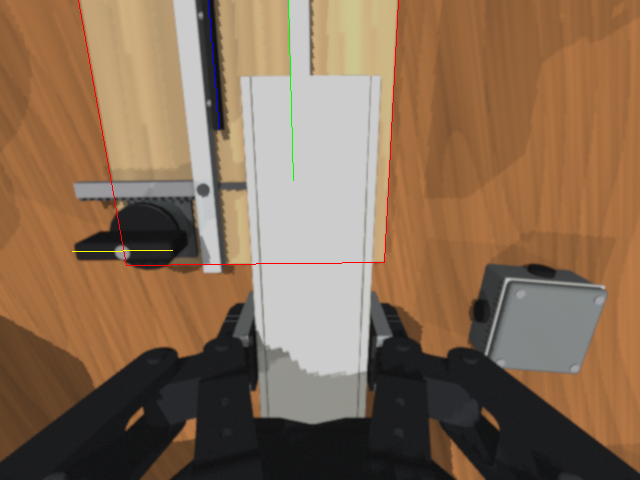

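View pics/e_raw.png

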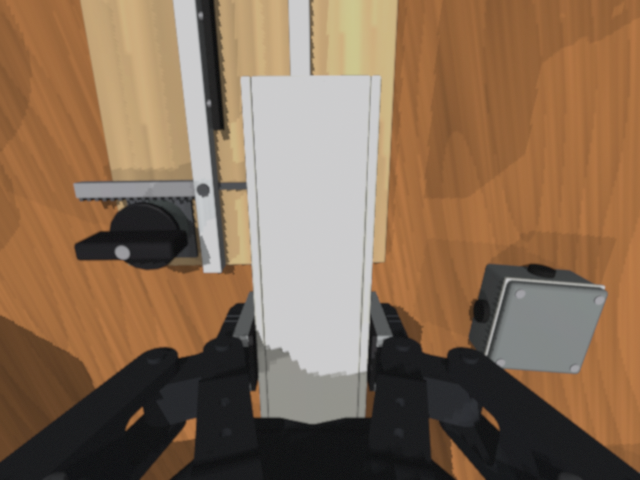

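```bash
python3 -m creep '[-0.1,3.2,0,0,0,0.002,-0.1,3.2,0,0,0,0.002,-0.1,3.2,0,0,0,0.002,-0.1,3.2,0,0,0,0.002,0,3.0,0,0,0,0.002,0,0,0,0,0,0,0,0,0,0,0,0]'
python3 -m creep '[0,0,-2,0,0,0,0,0,-2,0,0,0,0,0,-2,0,0,0,0,0,0,0,0,0]'
python3 - <<'E'
from h import *
s=ctrl.get_state();print(s["tcp_pos"],s["wrist_force"],s["torque"],np.arctan2(s["eef_rot"][1][2],s["eef_rot"][0][2]))
c=cam("wrist"); im=ctrl.capture("wrist"); vis=im[:,:,::-1].copy()
j=(565.3,107.2,-.244)
for P,col in(([[120,200,12],[120,-200,12],[-120,-200,12],[-120,200,12]],(0,0,255)),([[38.6,120,30],[38.6,-120,30]],(0,255,0)),([[-18,80,30],[-18,-80,30]],(255,0,0)),([[-80-35,160,86],[-80+35,160,86]],(0,255,255)),([[-80-35,-160,86],[-80+35,-160,86]],(0,255,255))):
    cv2.polylines(vis,[proj(c,pose(*j,P)).astype(int)],True,col,1)
cv2.imwrite("pics/f_wrist.png",vis)
E
```

```text
time_s: 6.43
tcp_pos: [576.1, 101.6, 179.5]
eef_rot: [[0.001, 0.251, 0.968], [-0.003, 0.968, -0.251], [-1.0, -0.002, 0.002]]
wrist_force: [0.0, -0.5, -0.7]
grip_width: 39.7
time_s: 6.77
tcp_pos: [577.7, 97.1, 117.5]
eef_rot: [[0.003, 0.254, 0.967], [-0.003, 0.967, -0.254], [-1.0, -0.002, 0.004]]
wrist_force: [-1.3, -1.1, -3.2]
grip_width: 39.1
[577.74012061  97.05366816 117.47191801] [-1.34394392 -1.12812048 -3.21956736] [-0.02537582  0.05465813 -0.08349219] -0.25675509932078977
```

View pics/f_wrist.png

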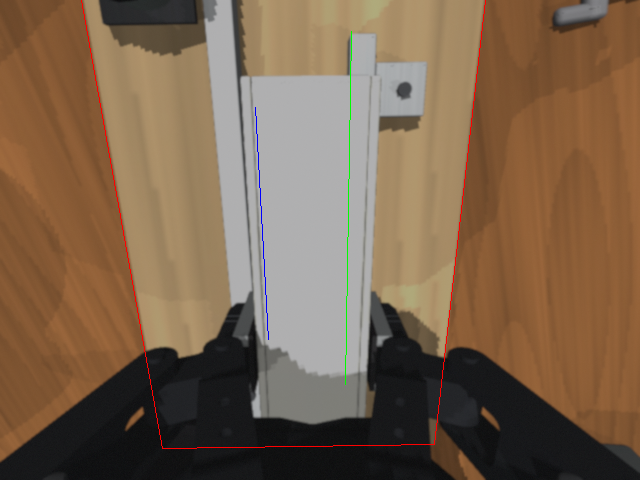

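```bash
python3 -m creep '[-0.3,0.8,-2,0.003,0.003,0.012,-0.1,0.15,-2,0,0,0,-0.05,0.1,-1,0,0,0,0,0,0,0,0,0]'
```

```text
time_s: 7.15
tcp_pos: [577.1, 104.4, 72.9]
eef_rot: [[0.007, 0.247, 0.969], [0.001, 0.969, -0.247], [-1.0, 0.003, 0.007]]
wrist_force: [-0.6, -0.1, -2.4]
grip_width: 39.3
```

```bash
python3 -m creep '[-0.2,0,-1,0,0.007,0.003,-0.05,0.05,-1,0,0,0,0,0,-0.5,0,0,0,0,0,0,0,0,0]'
```

```text
time_s: 7.48
tcp_pos: [576.6, 103.9, 49.2]
eef_rot: [[0.004, 0.245, 0.97], [0.001, 0.97, -0.245], [-1.0, 0.002, 0.003]]
wrist_force: [0.8, -0.7, -1.7]
grip_width: 39.4
```

```bash
python3 -m creep '[-0.15,0,-0.5,0,0.003,0,-0.05,0,-0.3,0,0,0,0,0,0,0,0,0]';python3 - <<'E'
from h import *
for n in("scene","side"):
    im=ctrl.capture(n); cv2.imwrite(f"pics/g_{n}.png",cv2.resize(im[190:390,190:480,::-1],None,fx=2.7,fy=2.7,interpolation=cv2.INTER_CUBIC))
E
```

```text
time_s: 7.73
tcp_pos: [574.9, 103.9, 41.1]
eef_rot: [[0.001, 0.245, 0.97], [0.001, 0.97, -0.245], [-1.0, 0.002, 0.001]]
wrist_force: [-0.5, 0.5, -2.5]
grip_width: 39.5
```

View pics/g_scene.png

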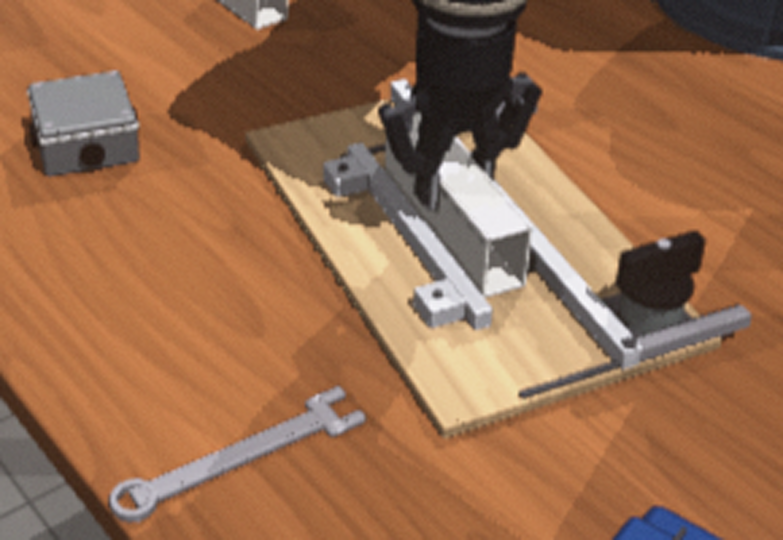

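View pics/g_side.png

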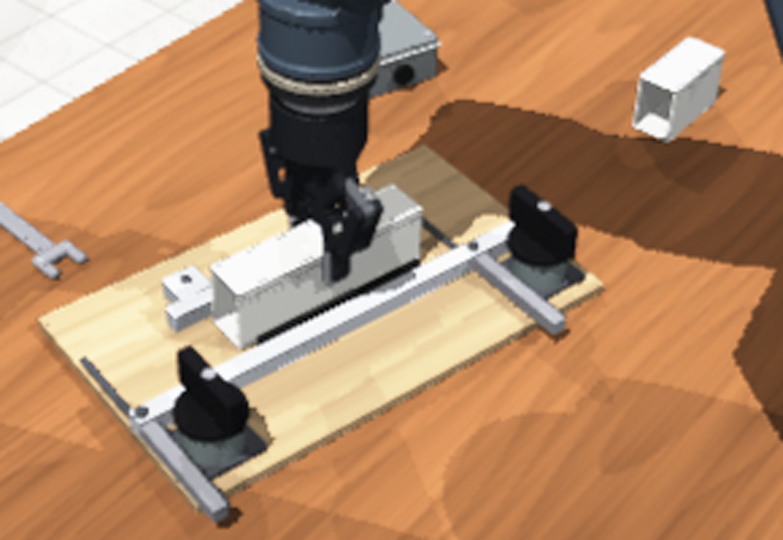

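```bash
python3 -m creep '[0,0,-0.2,0,0,0,0,0,0,0,0,0]'; python3 -m creep '[0,0,0,0,0,0,0,0,0,0,0,0,0,0,0,0,0,0,0,0,0,0,0,0]' -1; python3 -m creep '[0,0,2,0,0,0,0,0,2,0,0,0,0,0,3,0,0,0,0,0,3,0,0,0,0,0,0,0,0,0]'; python3 - <<'E'
from h import *
mk=[];cs=[]
B=box(40,180,60,12)
for n in("scene","side","wrist"):
    im=ctrl.capture(n); d=ctrl.cut_out(n,"trunking")
    for q in d[:2]: print(n,q["p"],np.round(q["bbox"]))
    c=cam(n)
    g,f=fit_box([d[0]["mask"]],[c],B,(575,105,-.244)); print(g,f, pose(0,0,.244,[[g[0]-565.3,g[1]-107.2,0]]))
    vis=im[:,:,::-1].copy(); h=cv2.convexHull(np.float32(proj(c,pose(*g,B)))).astype(int); cv2.polylines(vis,[h],True,(0,0,255),1); cv2.imwrite(f"pics/h_{n}.png",vis)
E
```

```text
time_s: 8.0
tcp_pos: [575.9, 104.0, 40.5]
eef_rot: [[0.003, 0.245, 0.97], [0.002, 0.97, -0.245], [-1.0, 0.002, 0.003]]
wrist_force: [0.1, -0.1, -1.3]
grip_width: 39.3
time_s: 8.33
tcp_pos: [576.6, 104.3, 41.2]
eef_rot: [[0.005, 0.245, 0.97], [0.002, 0.97, -0.245], [-1.0, 0.003, 0.005]]
wrist_force: [-0.1, -0.0, 0.1]
grip_width: 84.2
time_s: 8.75
tcp_pos: [574.1, 103.9, 143.3]
eef_rot: [[0.0, 0.245, 0.97], [0.001, 0.97, -0.245], [-1.0, 0.001, 0.0]]
wrist_force: [1.3, 0.9, 0.9]
grip_width: 84.8
scene 0.91 [330. 230. 387. 298.]
scene 0.5 [310. 241. 376. 312.]
[ 5.74625072e+02  1.04189042e+02 -2.49137631e-01] 0.06478363275527954 [[ 9.77626356 -0.66896379  0.        ]]
side 0.67 [268. 258. 344. 317.]
side 0.43 [325. 188. 358. 222.]
[ 5.80076939e+02  1.02374840e+02 -1.95797786e-01] 0.11000806093215942 [[15.50492828 -1.11233356  0.        ]]
wrist 0.58 [285.  97. 357. 376.]
[ 5.75727011e+02  1.04178827e+02 -2.40853102e-01] 0.019112765789031982 [[10.84802984 -0.41266362  0.        ]]
```

View pics/h_wrist.png

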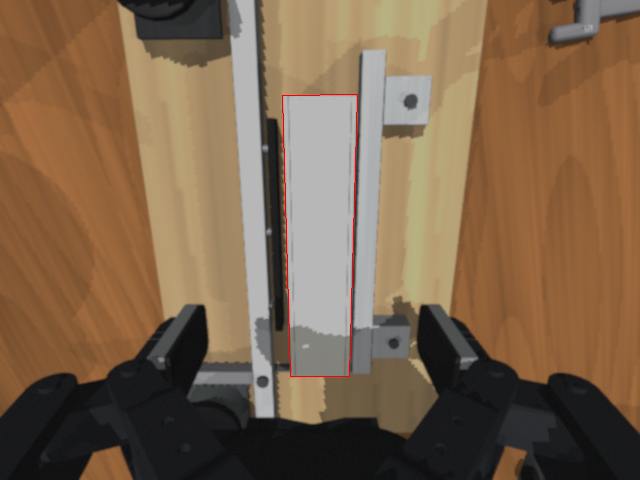

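View pics/h_side.png

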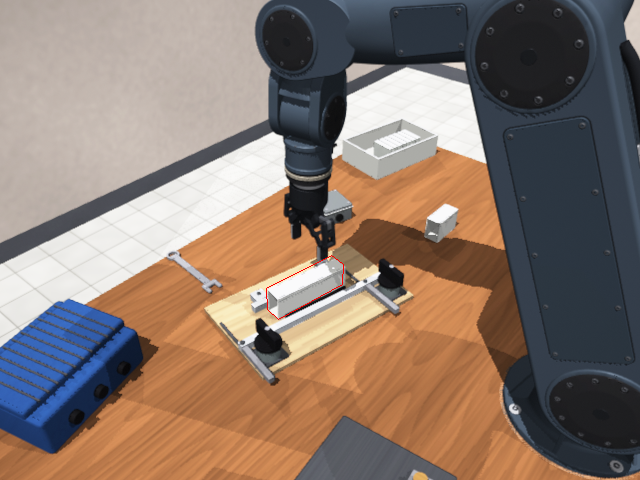

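```bash
python3 - <<'E'
from h import *
c=cam("wrist")
def J(uv,z): 
    w=ray(c,uv,z); return np.round(pose(0,0,.244,[[w[0]-565.3,w[1]-107.2,0]])[0,:2],1)
print("fence",[J(p,30) for p in((361,50),(358,200),(353,373))],"strip",[J(p,30) for p in((278,120),(283,330))],"jaw",[J(p,30) for p in((255,0),(273,415))])
for s in(160,-160): print(pose(565.3,107.2,-.244,[[-80,s,76]]).round(1))
im=cv2.imread("pics/h_wrist.png"); cv2.imwrite("pics/h_z.png",cv2.resize(im[30:400,220:440],None,fx=1.6,fy=1.6,interpolation=cv2.INTER_CUBIC))
E
```

```text
fence [array([ 36.5, 118.7]), array([37.9, 24.2]), array([  38.8, -119.9])] strip [array([-16.4,  77.6]), array([-17.5, -79.7])] jaw [array([-28., 146.]), array([ -28.4, -162.9])]
[[526.3 281.8  76. ]]
[[449.  -28.7  76. ]]
```

View pics/h_z.png

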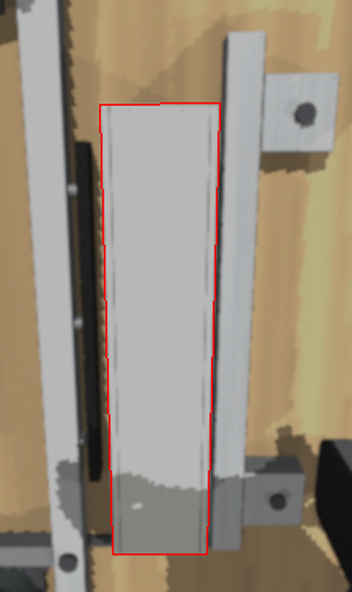

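```bash
python3 -m creep '[-0.4,1.5,0,0,0,0.125,-0.4,1.5,0,0,0,0.125,-0.4,1.5,0,0,0,0.125,-0.4,1.5,0,0,0,0.125,-0.4,1.5,0,0,0,0.125,-0.4,1.5,0,0,0,0.125,-0.4,1.5,0,0,0,0.125,-0.4,1.5,0,0,0,0.125,-0.4,1.5,0,0,0,0.125,-0.4,1.5,0,0,0,0.125,-0.4,1.5,0,0,0,0.125,-0.4,1.5,0,0,0,0.125]' -1 60
python3 -m creep '[0,0,0,0,0,0.05,0,0,0,0,0,0]'; cat > st.py <<'E'
from h import *
def st():
    s=ctrl.get_state(); R=np.array(s["eef_rot"]); print("t",round(s["time_s"],2),"tcp",np.round(s["tcp_pos"],1),"yaw",round(np.arctan2(R[1,2],R[0,2]),3),"tiltfix wx wy",np.round([-R[1,0],R[0,0]],3),"F",np.round(s["wrist_force"],1),"M",np.round(s["torque"],2),"w",round(s["grip_width"],1),"q",np.round(s["joint_positions"],2))
if __name__=="__main__": st()
E
python3 st.py
```

```text
time_s: 10.05
tcp_pos: [515.6, 286.1, 124.5]
eef_rot: [[-0.008, -0.95, 0.311], [-0.023, 0.311, 0.95], [-1.0, 0.001, -0.024]]
wrist_force: [-1.0, 0.1, -1.3]
grip_width: 85.4
time_s: 10.22
tcp_pos: [513.7, 288.5, 122.3]
eef_rot: [[-0.01, -0.968, 0.25], [-0.024, 0.25, 0.968], [-1.0, 0.003, -0.026]]
wrist_force: [0.0, -0.5, -0.6]
grip_width: 85.1
t 10.22 tcp [513.7 288.5 122.3] yaw 1.318 tiltfix wx wy [ 0.024 -0.01 ] F [ 0.  -0.5 -0.6] M [ 0.   -0.01 -0.04] w 85.1 q [ 0.52  0.45  0.03  1.16 -0.02  0.77]
```

```bash
python3 -m creep '[1.2,-0.7,0.5,0.024,-0.01,0.01,0,0,0,0,0,0,0,0,0,0,0,0]'; python3 - <<'E'
from st import *
st(); c=cam("wrist"); im=ctrl.capture("wrist"); vis=im[:,:,::-1].copy()
j=(565.3,107.2,-.244)
for P,col in(([[120,200,12],[120,-200,12],[-120,-200,12],[-120,200,12]],(0,0,255)),([[-115,153,86],[-45,153,86],[-45,167,86],[-115,167,86]],(0,255,255))):
    cv2.polylines(vis,[proj(c,pose(*j,P)).astype(int)],True,col,1)
cv2.imwrite("pics/i_wrist.png",vis)
E
```

```text
time_s: 10.47
tcp_pos: [524.6, 281.1, 124.9]
eef_rot: [[-0.003, -0.97, 0.244], [-0.001, 0.244, 0.97], [-1.0, 0.003, -0.002]]
wrist_force: [0.2, 0.6, -0.6]
grip_width: 85.4
t 10.47 tcp [524.6 281.1 124.9] yaw 1.324 tiltfix wx wy [ 0.001 -0.003] F [ 0.2  0.6 -0.6] M [-0.    0.04  0.05] w 85.4 q [0.49 0.45 0.03 1.15 0.   0.74]
```

View pics/i_wrist.png

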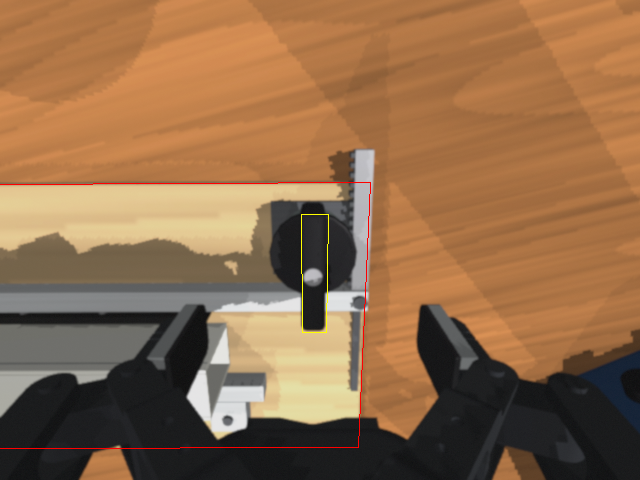

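```bash
python3 -m creep '[0.15,0.05,-2,0,0,0,0,0,-2,0,0,0,0,0,-1,0,0,0,0,0,0,0,0,0]';python3 st.py
```

```text
time_s: 10.85
tcp_pos: [525.8, 281.2, 73.1]
eef_rot: [[-0.003, -0.968, 0.25], [-0.002, 0.25, 0.968], [-1.0, 0.002, -0.003]]
wrist_force: [-0.9, 0.1, -0.3]
grip_width: 85.3
t 10.85 tcp [525.8 281.2  73.1] yaw 1.318 tiltfix wx wy [ 0.002 -0.003] F [-0.9  0.1 -0.3] M [-0.06  0.01  0.02] w 85.3 q [ 0.49  0.49 -0.05  1.04 -0.    0.74]
```

```bash
python3 -m creep '[0.05,0.05,-0.7,0.002,-0.003,0.008,0,0,-0.6,0,0,0]';python3 -m creep '[0,0,0,0,0,0,0,0,0,0,0,0,0,0,0,0,0,0,0,0,0,0,0,0,0,0,0,0,0,0,0,0,0,0,0,0]' 1 60;python3 st.py
```

```text
time_s: 11.02
tcp_pos: [526.6, 282.0, 60.6]
eef_rot: [[0.001, -0.97, 0.242], [-0.0, 0.242, 0.97], [-1.0, -0.001, 0.0]]
wrist_force: [0.2, 0.1, -1.0]
grip_width: 85.5
time_s: 11.52
tcp_pos: [526.8, 281.5, 61.7]
eef_rot: [[0.002, -0.97, 0.243], [-0.001, 0.243, 0.97], [-1.0, -0.002, -0.001]]
wrist_force: [-12.1, -32.7, 32.1]
grip_width: 12.9
t 11.52 tcp [526.8 281.5  61.7] yaw 1.325 tiltfix wx wy [0.001 0.002] F [-12.1 -32.7  32.1] M [-6.31  2.23  0.08] w 12.9 q [ 0.49  0.49 -0.07  1.   -0.    0.74]
```

```bash
python3 -m creep '[-0.03,-0.12,0.3,0,0,0,0,0,0,0,0,0,0,0,0,0,0,0]';python3 st.py
```

```text
time_s: 11.77
tcp_pos: [526.4, 280.7, 62.5]
eef_rot: [[0.0, -0.97, 0.243], [-0.001, 0.243, 0.97], [-1.0, -0.001, -0.001]]
wrist_force: [-3.8, -2.3, 8.9]
grip_width: 12.6
t 11.77 tcp [526.4 280.7  62.5] yaw 1.326 tiltfix wx wy [0.001 0.   ] F [-3.8 -2.3  8.9] M [-0.75  0.88  0.04] w 12.6 q [ 0.49  0.49 -0.07  1.01 -0.    0.74]
```

```bash
python3 -m creep '[0,0,0,0,0,-0.1,0,0,0,0,0,-0.1,0,0,0,0,0,-0.1,0,0,0,0,0,-0.1,0,0,0,0,0,-0.1,0,0,0,0,0,-0.05,0,0,0,0,0,0]';python3 st.py
```

```text
time_s: 12.35
tcp_pos: [526.1, 280.5, 62.6]
eef_rot: [[-0.001, -0.682, 0.732], [-0.002, 0.732, 0.682], [-1.0, -0.0, -0.002]]
wrist_force: [1.3, 0.8, -3.9]
grip_width: 12.7
t 12.35 tcp [526.1 280.5  62.6] yaw 0.75 tiltfix wx wy [ 0.002 -0.001] F [ 1.3  0.8 -3.9] M [ 0.07 -0.08 -0.04] w 12.7 q [ 0.49  0.49 -0.07  1.01 -0.    1.31]
```

```bash
python3 -m creep '[0,0,0,0,0,0,0,0,0,0,0,0,0,0,0,0,0,0,0,0,2,0,0,0,0,0,2.5,0,0,0,0,0,1.5,0,0,0]' -1; python3 -m creep '[-0.7,-2.8,0,0,0,0.05,-0.7,-2.8,0,0,0,0.055,-0.7,-2.8,0,0,0,0.055,-0.7,-2.8,0,0,0,0.055,-0.7,-2.8,0,0,0,0.055,-0.7,-2.8,0,0,0,0.055,-0.7,-2.8,0,0,0,0.055,-0.7,-2.8,0,0,0,0.055,-0.7,-2.8,0,0,0,0.055,-0.7,-2.8,0,0,0,0.055,-0.7,-2.8,0,0,0,0.055,0,0,0,0,0,0]';python3 st.py
```

```text
time_s: 12.85
tcp_pos: [523.9, 279.2, 121.6]
eef_rot: [[-0.006, -0.688, 0.725], [-0.005, 0.725, 0.688], [-1.0, 0.001, -0.008]]
wrist_force: [-0.3, -0.7, 0.2]
grip_width: 83.3
time_s: 13.85
tcp_pos: [444.3, -38.6, 128.6]
eef_rot: [[0.007, -0.987, 0.159], [0.0, 0.159, 0.987], [-1.0, -0.007, 0.001]]
wrist_force: [-0.1, 0.1, 0.1]
grip_width: 85.3
t 13.85 tcp [444.3 -38.6 128.6] yaw 1.411 tiltfix wx wy [-0.     0.007] F [-0.1  0.1  0.1] M [ 0.04  0.04 -0.04] w 85.3 q [-0.09  0.14 -0.38  1.04  0.    0.07]
```

```bash
python3 -m creep '[0.46,0.9,-0.5,0,0.007,-0.084,0,0,0,0,0,0,0,0,0,0,0,0]'; cat > look.py <<'E'
import sys
from st import *
def look(name,L,R,F=37.5):
    st(); c=cam("wrist"); im=ctrl.capture("wrist"); vis=im[:,:,::-1].copy()
    j=(565.3,107.2,-.244)
    def knob(s,th):
        b=np.array([[-35,-7],[35,-7],[35,7],[-35,7]]); cc,ss=np.cos(-th),np.sin(-th)
        return [[-80+cc*x-ss*y,s+ss*x+cc*y,86] for x,y in b]
    for P,col in((knob(160,L),(0,255,255)),(knob(-160,R),(0,255,255)),([[-18+9*L,160,30],[-18+9*R,-160,30]],(255,0,0))):
        cv2.polylines(vis,[proj(c,pose(*j,P)).astype(int)],True,col,1)
    cv2.imwrite(f"pics/{name}.png",vis)
if __name__=="__main__": look(sys.argv[1],float(sys.argv[2]),float(sys.argv[3]))
E
python3 look.py j_wrist 0.57 0
```

```text
time_s: 14.1
tcp_pos: [448.8, -31.3, 124.5]
eef_rot: [[0.002, -0.97, 0.243], [-0.0, 0.243, 0.97], [-1.0, -0.002, -0.0]]
wrist_force: [-0.4, -0.0, 0.3]
grip_width: 85.5
t 14.1 tcp [448.8 -31.3 124.5] yaw 1.325 tiltfix wx wy [0.    0.002] F [-0.4 -0.   0.3] M [ 0.06 -0.   -0.01] w 85.5 q [-0.07  0.16 -0.38  1.03 -0.    0.18]
```

View pics/j_wrist.png

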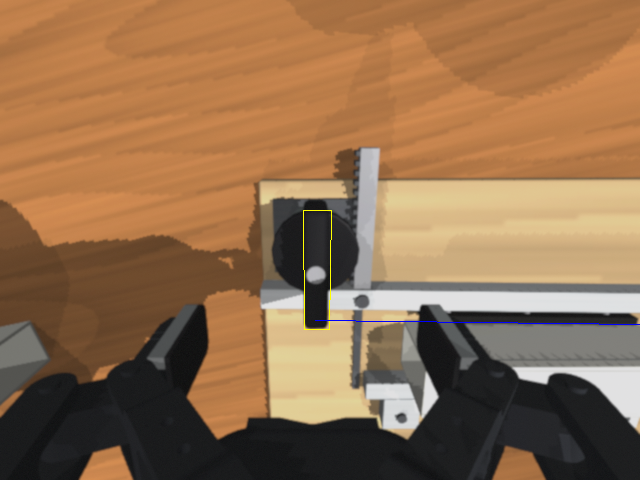

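```bash
python3 -m creep '[0.0,0.15,-2,0,0,0,0,0,-2,0,0,0,0,0,-1,0,0,0,0,0,0,0,0,0]';python3 st.py
```

```text
time_s: 14.48
tcp_pos: [450.1, -28.5, 74.5]
eef_rot: [[0.006, -0.973, 0.231], [-0.001, 0.231, 0.973], [-1.0, -0.006, 0.001]]
wrist_force: [-0.4, -0.1, -0.7]
grip_width: 84.9
t 14.48 tcp [450.1 -28.5  74.5] yaw 1.337 tiltfix wx wy [0.001 0.006] F [-0.4 -0.1 -0.7] M [-0.02  0.03  0.06] w 84.9 q [-0.06  0.2  -0.46  0.9  -0.    0.17]
```

```bash
python3 -m creep '[-0.1,-0.1,-0.6,0.001,0.006,-0.01,0,0,-0.4,0,0,0]';python3 -m creep '[0,0,0,0,0,0,0,0,0,0,0,0,0,0,0,0,0,0,0,0,0,0,0,0,0,0,0,0,0,0,0,0,0,0,0,0]' 1 50;python3 st.py
```

```text
time_s: 14.65
tcp_pos: [449.4, -29.1, 65.0]
eef_rot: [[0.0, -0.971, 0.238], [0.0, 0.238, 0.971], [-1.0, -0.0, 0.0]]
wrist_force: [-1.0, 0.5, -0.6]
grip_width: 85.6
time_s: 15.15
tcp_pos: [450.5, -29.5, 66.5]
eef_rot: [[0.002, -0.972, 0.237], [-0.001, 0.237, 0.972], [-1.0, -0.002, 0.0]]
wrist_force: [-8.9, -19.0, 21.5]
grip_width: 12.9
t 15.15 tcp [450.5 -29.5  66.5] yaw 1.332 tiltfix wx wy [0.001 0.002] F [ -8.9 -19.   21.5] M [-3.79  1.74 -0.08] w 12.9 q [-0.07  0.21 -0.47  0.89 -0.    0.17]
```

```bash
python3 -m creep '[-0.05,-0.1,0.05,0,0,0,0,0,0,0,0,0]';python3 st.py; python3 -m creep '[0,0,0,0,0,-0.11,0,0,0,0,0,-0.11,0,0,0,0,0,-0.11,0,0,0,0,0,-0.11,0,0,0,0,0,-0.11,0,0,0,0,0,-0.11,0,0,0,0,0,-0.11,0,0,0,0,0,-0.11,0,0,0,0,0,-0.11,0,0,0,0,0,-0.08,0,0,0,0,0,0]';python3 st.py
```

```text
time_s: 15.32
tcp_pos: [450.3, -29.8, 66.7]
eef_rot: [[0.003, -0.972, 0.237], [0.001, 0.237, 0.972], [-1.0, -0.002, 0.002]]
wrist_force: [1.5, -2.1, -4.1]
grip_width: 12.6
t 15.32 tcp [450.3 -29.8  66.7] yaw 1.332 tiltfix wx wy [-0.001  0.003] F [ 1.5 -2.1 -4.1] M [-0.05 -0.35 -0.11] w 12.6 q [-0.07  0.21 -0.47  0.89  0.    0.17]
time_s: 16.23
tcp_pos: [449.8, -30.5, 66.7]
eef_rot: [[0.001, -0.209, 0.978], [-0.002, 0.978, 0.209], [-1.0, -0.003, 0.001]]
wrist_force: [-0.1, 0.9, -3.3]
grip_width: 12.8
t 16.23 tcp [449.8 -30.5  66.7] yaw 0.211 tiltfix wx wy [0.002 0.001] F [-0.1  0.9 -3.3] M [ 0.05 -0.24 -0.08] w 12.8 q [-0.07  0.21 -0.47  0.89 -0.    1.29]
```

```bash
python3 -m creep '[0,0,0,0,0,0,0,0,0,0,0,0,0,0,0,0,0,0,0,0,2,0,0,0,0,0,2,0,0,0,0,0,1,0,0,0,0,0,0,0,0,0]' -1;  python3 look.py k_wrist 0.577 1.116; python3 - <<'E'
from h import *
im=ctrl.capture("side"); cv2.imwrite("pics/k_side.png",cv2.resize(im[230:400,190:430,::-1],None,fx=3.3,fy=3.3,interpolation=cv2.INTER_CUBIC))
E
```

```text
time_s: 16.82
tcp_pos: [448.9, -30.5, 118.4]
eef_rot: [[-0.0, -0.224, 0.975], [-0.002, 0.975, 0.224], [-1.0, -0.002, -0.001]]
wrist_force: [0.5, 0.0, 0.2]
grip_width: 85.3
t 16.82 tcp [448.9 -30.5 118.4] yaw 0.226 tiltfix wx wy [ 0.002 -0.   ] F [0.5 0.  0.2] M [-0.   -0.05 -0.  ] w 85.3 q [-0.07  0.17 -0.38  1.02 -0.    1.28]
```

View pics/k_wrist.png

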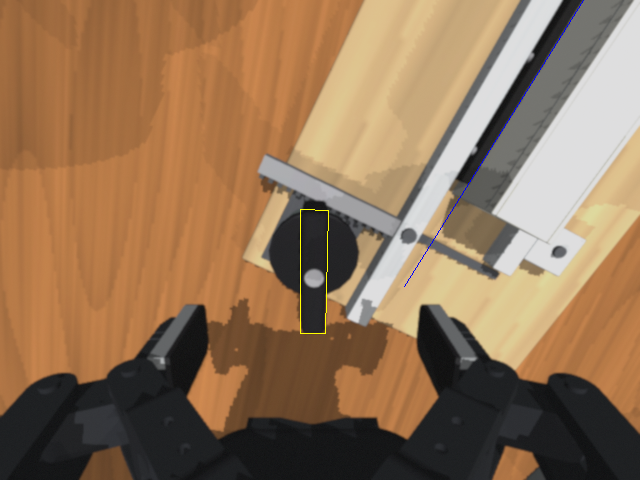

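View pics/k_side.png

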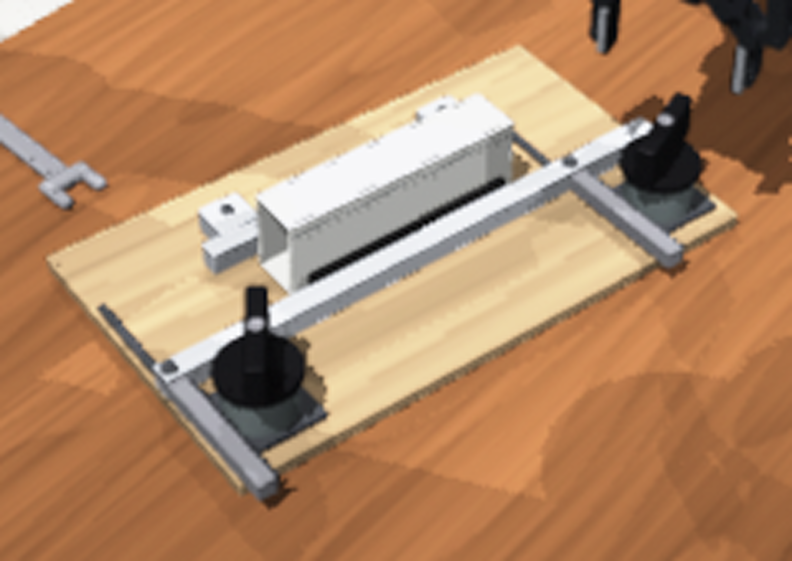

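```bash
python3 -m creep '[0.68,2.75,0,0,0,0.044,0.68,2.75,0,0,0,0.044,0.68,2.75,0,0,0,0.044,0.68,2.75,0,0,0,0.044,0.68,2.75,0,0,0,0.044,0.68,2.75,0,0,0,0.044,0.68,2.75,0,0,0,0.044,0.68,2.75,0,0,0,0.044,0.68,2.75,0,0,0,0.044,0.68,2.75,0,0,0,0.044,0.68,2.75,0,0,0,0.044,0,0,0,0,0,0]';python3 st.py
```

```text
time_s: 17.92
tcp_pos: [518.8, 284.6, 102.9]
eef_rot: [[-0.012, -0.672, 0.74], [-0.01, 0.74, 0.672], [-1.0, 0.001, -0.015]]
wrist_force: [0.3, 0.1, -0.2]
grip_width: 85.3
t 17.92 tcp [518.8 284.6 102.9] yaw 0.737 tiltfix wx wy [ 0.01  -0.012] F [ 0.3  0.1 -0.2] M [ 0.03 -0.08 -0.03] w 85.3 q [ 0.5   0.47 -0.01  1.11 -0.    1.34]
```

```bash
python3 -m creep '[0.7,-0.35,0,0.01,-0.012,0.013,0,0,0,0,0,0,0.05,0,-1.5,0,0,0,0,0,-1,0,0,0,0,0,0,0,0,0]';python3 st.py
```

```text
time_s: 18.33
tcp_pos: [524.0, 281.6, 71.5]
eef_rot: [[-0.005, -0.685, 0.729], [-0.003, 0.729, 0.685], [-1.0, 0.002, -0.006]]
wrist_force: [-0.6, -0.8, 0.1]
grip_width: 85.3
t 18.33 tcp [524.  281.6  71.5] yaw 0.754 tiltfix wx wy [ 0.003 -0.005] F [-0.6 -0.8  0.1] M [0.02 0.1  0.  ] w 85.3 q [ 0.49  0.49 -0.06  1.03  0.    1.31]
```

```bash
python3 -m creep '[0.2,-0.1,-0.5,0.003,-0.005,-0.004,0,0,-0.4,0,0,0]';python3 -m creep '[0,0,0,0,0,0,0,0,0,0,0,0,0,0,0,0,0,0,0,0,0,0,0,0,0,0,0,0,0,0,0,0,0,0,0,0]' 1 50;python3 st.py
```

```text
time_s: 18.5
tcp_pos: [525.7, 280.0, 61.9]
eef_rot: [[-0.001, -0.681, 0.732], [-0.0, 0.732, 0.681], [-1.0, 0.001, -0.001]]
wrist_force: [0.8, 0.5, -0.8]
grip_width: 85.5
time_s: 19.0
tcp_pos: [526.4, 280.0, 62.8]
eef_rot: [[0.0, -0.68, 0.733], [0.001, 0.733, 0.68], [-1.0, 0.0, 0.001]]
wrist_force: [10.7, 11.4, 1.2]
grip_width: 12.8
t 19.0 tcp [526.4 280.   62.8] yaw 0.748 tiltfix wx wy [-0.001  0.   ] F [10.7 11.4  1.2] M [ 2.07 -1.79  0.18] w 12.8 q [ 0.49  0.49 -0.08  1.    0.    1.31]
```

```bash
python3 -m creep '[0.04,0.05,0,0,0,0,0,0,0,0,0,-0.11,0,0,0,0,0,-0.11,0,0,0,0,0,-0.11,0,0,0,0,0,-0.11,0,0,0,0,0,-0.11,0,0,0,0,0,-0.11,0,0,0,0,0,-0.11,0,0,0,0,0,-0.11,0,0,0,0,0,-0.08,0,0,0,0,0,-0.04,0,0,0,0,0,0]';python3 st.py
```

```text
time_s: 20.0
tcp_pos: [525.5, 280.1, 62.8]
eef_rot: [[-0.002, 0.295, 0.955], [-0.0, 0.955, -0.295], [-1.0, -0.001, -0.002]]
wrist_force: [0.9, -0.5, -1.0]
grip_width: 13.0
t 20.0 tcp [525.5 280.1  62.8] yaw -0.299 tiltfix wx wy [ 0.    -0.002] F [ 0.9 -0.5 -1. ] M [-0.03 -0.07  0.05] w 13.0 q [ 0.49  0.49 -0.07  1.01  0.    2.36]
```

```bash
python3 -m creep '[0,0,0,0,0,0,0,0,0,0,0,0,0,0,0,0,0,0,0,0,2,0,0,0,0,0,2,0,0,0,0,0,1,0,0,0,0,0,0,0,0,0]' -1;  python3 -m creep '[-0.67,-2.7,0,0,0,0.044,-0.67,-2.7,0,0,0,0.044,-0.67,-2.7,0,0,0,0.044,-0.67,-2.7,0,0,0,0.044,-0.67,-2.7,0,0,0,0.044,-0.67,-2.7,0,0,0,0.044,-0.67,-2.7,0,0,0,0.044,-0.67,-2.7,0,0,0,0.044,-0.67,-2.7,0,0,0,0.044,-0.67,-2.7,0,0,0,0.044,-0.67,-2.7,0,0,0,0.044,0,0,0,0,0,0]';python3 st.py
```

```text
time_s: 20.58
tcp_pos: [524.8, 279.8, 114.1]
eef_rot: [[-0.004, 0.287, 0.958], [-0.001, 0.958, -0.287], [-1.0, -0.002, -0.003]]
wrist_force: [0.2, -0.1, 0.2]
grip_width: 85.6
time_s: 21.58
tcp_pos: [444.2, -27.4, 106.2]
eef_rot: [[-0.005, -0.227, 0.974], [-0.002, 0.974, 0.227], [-1.0, -0.001, -0.005]]
wrist_force: [0.7, 0.5, -0.1]
grip_width: 85.0
t 21.58 tcp [444.2 -27.4 106.2] yaw 0.229 tiltfix wx wy [ 0.002 -0.005] F [ 0.7  0.5 -0.1] M [ 0.05 -0.01 -0.02] w 85.0 q [-0.06  0.17 -0.41  0.99 -0.    1.28]
```

```bash
python3 -m creep '[0.55,-0.25,0,0.002,-0.005,-0.015,0,0,0,0,0,0,0,0,-1.5,0,0,0,0,0,-1,0,0,0,0,0,0,0,0,0]';python3 st.py
```

```text
time_s: 22.0
tcp_pos: [451.3, -29.4, 79.2]
eef_rot: [[0.002, -0.208, 0.978], [0.001, 0.978, 0.208], [-1.0, 0.001, 0.002]]
wrist_force: [-0.3, 1.4, -0.0]
grip_width: 85.3
t 22.0 tcp [451.3 -29.4  79.2] yaw 0.209 tiltfix wx wy [-0.001  0.002] F [-0.3  1.4 -0. ] M [ 0.03  0.02 -0.03] w 85.3 q [-0.07  0.2  -0.45  0.92  0.    1.3 ]
```

```bash
python3 -m creep '[-0.15,-0.1,-0.9,-0.001,0.002,0.003,0,0,-0.7,0,0,0,0,0,0,0,0,0]';python3 -m creep '[0,0,0,0,0,0,0,0,0,0,0,0,0,0,0,0,0,0,0,0,0,0,0,0,0,0,0,0,0,0,0,0,0,0,0,0]' 1 50;python3 st.py
```

```text
time_s: 22.25
tcp_pos: [450.4, -28.8, 61.9]
eef_rot: [[-0.0, -0.213, 0.977], [0.0, 0.977, 0.213], [-1.0, 0.0, 0.0]]
wrist_force: [-0.7, -0.4, -0.9]
grip_width: 85.4
time_s: 22.75
tcp_pos: [449.8, -28.5, 62.5]
eef_rot: [[-0.001, -0.213, 0.977], [-0.0, 0.977, 0.213], [-1.0, 0.0, -0.001]]
wrist_force: [-36.6, -6.5, 48.7]
grip_width: 13.3
t 22.75 tcp [449.8 -28.5  62.5] yaw 0.215 tiltfix wx wy [ 0.    -0.001] F [-36.6  -6.5  48.7] M [-1.4   6.94 -0.14] w 13.3 q [-0.06  0.22 -0.47  0.88 -0.    1.29]
```

```bash
python3 -m creep '[-0.1,-0.03,0.3,0,0,0,0,0,0,0,0,0]';python3 st.py; python3 -m creep '[0,0,0,0,0,-0.11,0,0,0,0,0,-0.11,0,0,0,0,0,-0.11,0,0,0,0,0,-0.11,0,0,0,0,0,-0.11,0,0,0,0,0,-0.11,0,0,0,0,0,-0.09,0,0,0,0,0,0]';python3 st.py
```

```text
time_s: 22.92
tcp_pos: [449.0, -28.6, 64.2]
eef_rot: [[-0.001, -0.213, 0.977], [0.001, 0.977, 0.213], [-1.0, 0.001, -0.001]]
wrist_force: [2.6, 1.2, 9.8]
grip_width: 13.0
t 22.92 tcp [449.  -28.6  64.2] yaw 0.215 tiltfix wx wy [-0.001 -0.001] F [2.6 1.2 9.8] M [ 0.25 -0.22 -0.06] w 13.0 q [-0.06  0.22 -0.47  0.88  0.    1.29]
time_s: 23.58
tcp_pos: [449.9, -28.6, 64.2]
eef_rot: [[0.001, 0.54, 0.842], [0.002, 0.842, -0.54], [-1.0, 0.002, 0.0]]
wrist_force: [0.5, 0.5, -1.9]
grip_width: 12.8
t 23.58 tcp [449.9 -28.6  64.2] yaw -0.57 tiltfix wx wy [-0.002  0.001] F [ 0.5  0.5 -1.9] M [ 0.19  0.07 -0.11] w 12.8 q [-0.06  0.22 -0.47  0.88  0.    2.08]
```

```bash
python3 -m creep '[0,0,0,0,0,0,0,0,0,0,0,0,0,0,0,0,0,0,0,0,2,0,0,0,0,0,2,0,0,0,0,0,1,0,0,0,0,0,0,0,0,0]' -1;  python3 -m creep '[0.68,2.75,0.1,0,0,0.022,0.68,2.75,0.1,0,0,0.022,0.68,2.75,0.1,0,0,0.022,0.68,2.75,0.1,0,0,0.022,0.68,2.75,0.1,0,0,0.022,0.68,2.75,0.1,0,0,0.022,0.68,2.75,0.1,0,0,0.022,0.68,2.75,0.1,0,0,0.022,0.68,2.75,0.1,0,0,0.022,0.68,2.75,0.1,0,0,0.022,0.68,2.75,0,0,0,0.022,0,0,0,0,0,0]';python3 look.py l_wrist 1.626 1.897; python3 - <<'E'
from h import *
im=ctrl.capture("side"); cv2.imwrite("pics/l_side.png",cv2.resize(im[230:400,190:430,::-1],None,fx=3.3,fy=3.3,interpolation=cv2.INTER_CUBIC))
E
```

```text
time_s: 24.17
tcp_pos: [449.0, -28.6, 116.0]
eef_rot: [[-0.0, 0.526, 0.85], [0.002, 0.85, -0.526], [-1.0, 0.001, -0.001]]
wrist_force: [0.4, -0.3, 0.5]
grip_width: 85.5
time_s: 25.17
tcp_pos: [523.9, 287.6, 119.4]
eef_rot: [[-0.002, 0.283, 0.959], [0.0, 0.959, -0.283], [-1.0, -0.0, -0.002]]
wrist_force: [0.1, 0.5, 0.4]
grip_width: 85.5
t 25.17 tcp [523.9 287.6 119.4] yaw -0.287 tiltfix wx wy [-0.    -0.002] F [0.1 0.5 0.4] M [ 0.01 -0.02  0.01] w 85.5 q [0.5  0.46 0.02 1.14 0.   2.36]
```

View pics/l_wrist.png

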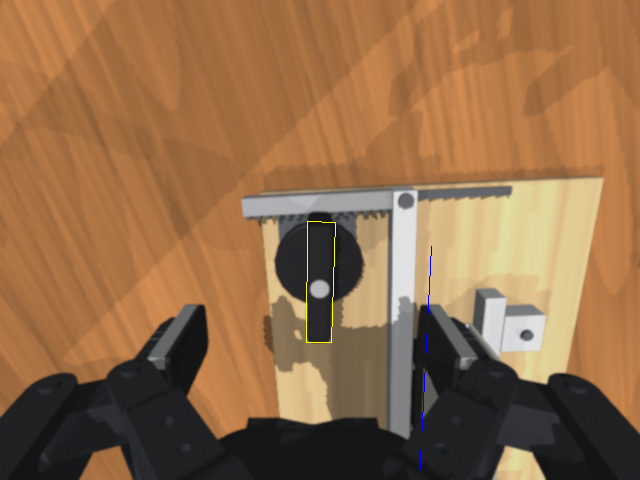

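View pics/l_side.png

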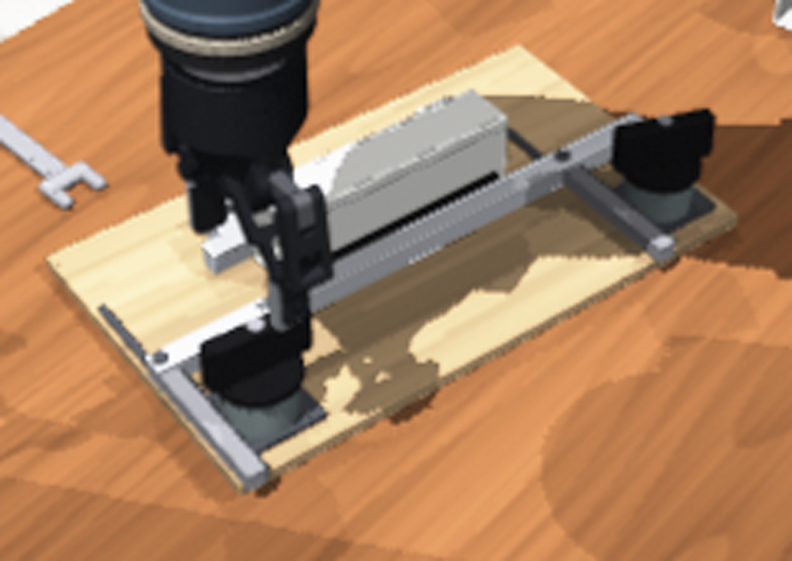

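```bash
python3 -m creep '[0.2,-0.65,0,0,-0.002,-0.012,0,0,0,0,0,0,0,0,-2,0,0,0,0,0,-1.5,0,0,0,0,0,0,0,0,0]';python3 st.py
```

```text
time_s: 25.68
tcp_pos: [525.4, 272.3, 83.5]
eef_rot: [[0.0, 0.302, 0.953], [-0.002, 0.953, -0.302], [-1.0, -0.002, 0.001]]
wrist_force: [-0.2, -1.2, 0.3]
grip_width: 85.0
t 25.68 tcp [525.4 272.3  83.5] yaw -0.307 tiltfix wx wy [0.002 0.   ] F [-0.2 -1.2  0.3] M [-0.03  0.01 -0.01] w 85.0 q [ 0.48  0.47 -0.06  1.05 -0.    2.36]
```

```bash
python3 -m creep '[0.0,0.7,0,0.002,0,0.006,0,0,0,0,0,0,0,0,-1.2,0,0,0,0,0,-0.7,0,0,0,0,0,0,0,0,0]';python3 st.py
```

```text
time_s: 26.1
tcp_pos: [526.7, 278.2, 67.5]
eef_rot: [[0.003, 0.299, 0.954], [0.002, 0.954, -0.299], [-1.0, 0.003, 0.002]]
wrist_force: [-0.3, 0.1, 0.1]
grip_width: 85.2
t 26.1 tcp [526.7 278.2  67.5] yaw -0.304 tiltfix wx wy [-0.002  0.003] F [-0.3  0.1  0.1] M [0.02 0.01 0.01] w 85.2 q [ 0.49  0.48 -0.07  1.01  0.    2.36]
```

```bash
python3 -m creep '[-0.1,0.25,-0.4,-0.002,0.003,0.004,0,0,0,0,0,0]';python3 -m creep '[0,0,0,0,0,0,0,0,0,0,0,0,0,0,0,0,0,0,0,0,0,0,0,0,0,0,0,0,0,0,0,0,0,0,0,0]' 1 50;python3 st.py
```

```text
time_s: 26.27
tcp_pos: [526.0, 281.0, 64.3]
eef_rot: [[0.001, 0.295, 0.956], [0.0, 0.956, -0.295], [-1.0, 0.0, 0.001]]
wrist_force: [-1.0, 0.8, 0.1]
grip_width: 85.2
time_s: 26.77
tcp_pos: [526.4, 281.7, 65.9]
eef_rot: [[0.002, 0.294, 0.956], [0.001, 0.956, -0.294], [-1.0, 0.002, 0.001]]
wrist_force: [-15.5, 2.7, 24.5]
grip_width: 13.0
t 26.77 tcp [526.4 281.7  65.9] yaw -0.299 tiltfix wx wy [-0.001  0.002] F [-15.5   2.7  24.5] M [0.63 2.92 0.01] w 13.0 q [ 0.49  0.49 -0.07  1.01  0.    2.36]
```

Turning L from 1.626 to about 2.03.

```bash
python3 -m creep '[-0.05,0,0.1,0,0,0,0,0,0,0,0,-0.1,0,0,0,0,0,-0.1,0,0,0,0,0,-0.1,0,0,0,0,0,-0.1,0,0,0,0,0,0]';python3 st.py
```

```text
time_s: 27.27
tcp_pos: [526.5, 281.5, 66.2]
eef_rot: [[0.003, 0.656, 0.755], [-0.001, 0.755, -0.656], [-1.0, 0.001, 0.002]]
wrist_force: [-0.6, 1.0, -0.9]
grip_width: 12.8
t 27.27 tcp [526.5 281.5  66.2] yaw -0.716 tiltfix wx wy [0.001 0.003] F [-0.6  1.  -0.9] M [ 0.1  -0.04 -0.08] w 12.8 q [ 0.49  0.49 -0.07  1.01 -0.    2.78]
```

```bash
python3 -m creep '[0,0,0,0,0,0,0,0,0,0,0,0,0,0,0,0,0,0,0,0,2,0,0,0,0,0,2.5,0,0,0,0,0,2.5,0,0,0,0,0,0,0,0,0]' -1;  python3 -m creep '[0.4,-2.7,0.3,0,0,0.08,0.4,-2.7,0.3,0,0,0.08,0.4,-2.7,0.3,0,0,0.08,0.4,-2.7,0.3,0,0,0.08,0.4,-2.7,0.3,0,0,0.08,0.4,-2.7,0.3,0,0,0.06,0.4,-2.7,0,0,0,0,0,0,0,0,0,0,0,0,0,0,0,0]';python3 look.py m_wrist 2.04 1.9
```

```text
time_s: 27.85
tcp_pos: [524.9, 280.6, 137.4]
eef_rot: [[-0.001, 0.643, 0.766], [-0.002, 0.766, -0.643], [-1.0, -0.002, 0.001]]
wrist_force: [0.5, 1.1, 0.3]
grip_width: 85.0
time_s: 28.6
tcp_pos: [554.1, 84.6, 157.4]
eef_rot: [[0.005, 0.194, 0.981], [0.0, 0.981, -0.194], [-1.0, 0.001, 0.005]]
wrist_force: [0.6, 0.6, -0.1]
grip_width: 85.2
t 28.6 tcp [554.1  84.6 157.4] yaw -0.195 tiltfix wx wy [-0.     0.005] F [ 0.6  0.6 -0.1] M [ 0.01  0.05 -0.01] w 85.2 q [ 0.15  0.36 -0.03  1.18 -0.    1.92]
```

View pics/m_wrist.png

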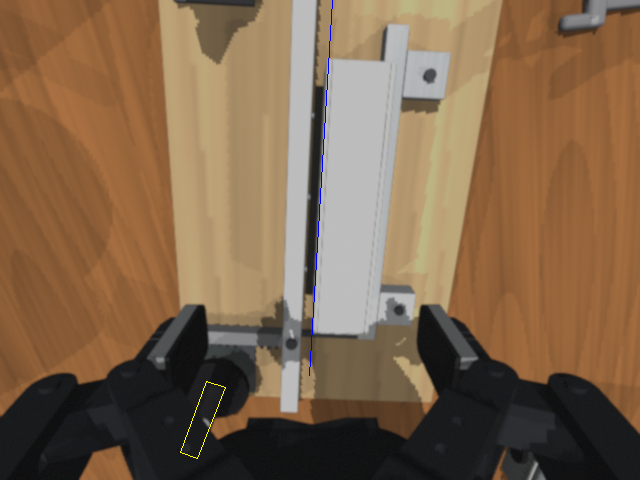

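```bash
python3 - <<'E'
from h import *
c=cam("wrist"); im=ctrl.capture("wrist")
d=ctrl.cut_out("wrist","trunking")[0]; g,f=fit_box([d["mask"]],[c],box(40,180,60,12),(575,105,-.244)); print(g,f,pose(0,0,.244,[[g[0]-565.3,g[1]-107.2,0]]))
def J(uv,z): 
    w=ray(c,uv,z); return np.round(pose(0,0,.244,[[w[0]-565.3,w[1]-107.2,0]])[0,:2],1)
cv2.imwrite("pics/n.png",cv2.resize(im[60:360,270:420,::-1],None,fx=4,fy=2,interpolation=cv2.INTER_CUBIC))
cv2.imwrite("pics/n_raw.png",im[:,:,::-1])
g=im[:,:,::-1].mean(2)
for r in(110,170,230,285): print(r,g[r,285:330].astype(int).tolist())
E
```

```text
[ 5.82650274e+02  1.02255474e+02 -2.41482909e-01] 0.02175074815750122 [[18.03087666 -0.60648178  0.        ]]
110 [141, 141, 141, 149, 165, 183, 188, 188, 189, 189, 188, 188, 188, 188, 188, 187, 189, 188, 189, 188, 188, 188, 189, 188, 183, 161, 114, 74, 57, 43, 35, 33, 31, 32, 30, 32, 42, 66, 99, 142, 179, 187, 185, 176, 173]
170 [139, 139, 156, 180, 188, 189, 188, 188, 189, 188, 189, 188, 188, 188, 188, 189, 188, 188, 188, 189, 188, 185, 169, 130, 83, 56, 42, 32, 32, 32, 31, 34, 33, 41, 65, 98, 142, 178, 187, 184, 169, 163, 181, 188, 188]
230 [154, 178, 187, 188, 188, 188, 188, 188, 189, 189, 189, 189, 189, 188, 189, 188, 187, 189, 187, 176, 141, 89, 58, 44, 34, 31, 32, 29, 29, 31, 45, 72, 106, 149, 180, 188, 187, 183, 183, 187, 188, 188, 188, 188, 188]
285 [185, 188, 188, 189, 189, 188, 189, 188, 188, 189, 188, 188, 189, 189, 189, 188, 183, 158, 108, 71, 53, 38, 31, 31, 30, 31, 33, 44, 69, 102, 146, 180, 187, 185, 183, 186, 188, 189, 188, 188, 188, 188, 188, 189, 188]
```

View pics/n.png

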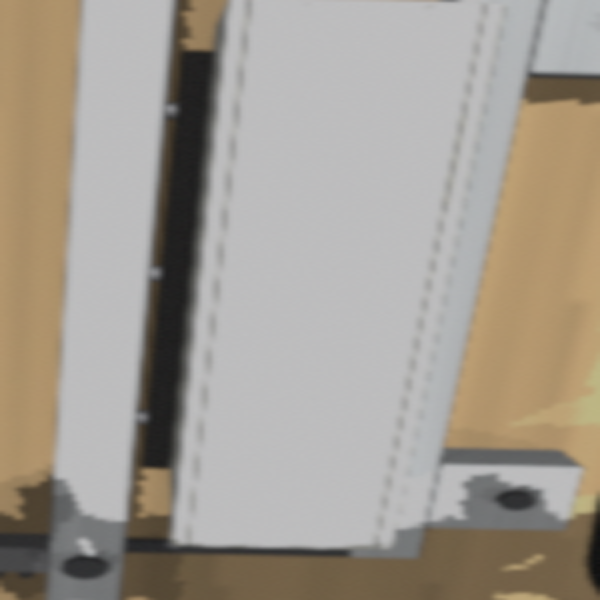

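```bash
python3 - <<'E'
from h import *
c=cam("wrist")
def J(uv,z): 
    w=ray(c,uv,z); return np.round(pose(0,0,.244,[[w[0]-565.3,w[1]-107.2,0]])[0,:2],1)
for r,a,b in((110,310.8,323.3),(170,307.8,320.3),(230,305,317.3),(285,302.6,314.3)): print(r,"jaw",J((a,r),30),"trunk",J((b,r),72))
E
```

```text
110 jaw [-11.   63.8] trunk [-3.6 62.5]
170 jaw [-11.2  21.9] trunk [-3.3 27.1]
230 jaw [-11.2 -24.4] trunk [ -3.1 -11.9]
285 jaw [-11.1 -71.1] trunk [ -3.  -51.4]
```

```bash
python3 -m creep '[-2,-2.2,-0.6,0,0,-0.075,-2,-2.2,-0.6,0,0,-0.075,-2,-2.2,-0.6,0,0,-0.075,-2,-2.2,-0.6,0,0,-0.075,-2,-2.2,-0.6,0,0,-0.065,0,0,0,0,0,0,0,0,0,0,0,0]';python3 look.py o_wrist 2.04 1.9
```

```text
time_s: 29.33
tcp_pos: [449.2, -19.8, 124.6]
eef_rot: [[0.004, 0.534, 0.846], [-0.001, 0.846, -0.534], [-1.0, 0.002, 0.004]]
wrist_force: [1.8, -0.3, 1.1]
grip_width: 85.2
t 29.33 tcp [449.2 -19.8 124.6] yaw -0.563 tiltfix wx wy [0.001 0.004] F [ 1.8 -0.3  1.1] M [ 0.05 -0.01 -0.  ] w 85.2 q [-0.04  0.16 -0.38  1.03 -0.    2.09]
```

View pics/o_wrist.png

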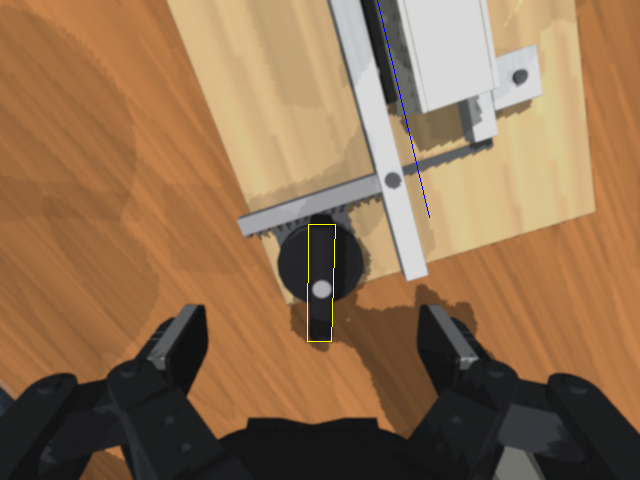

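```bash
python3 -m creep '[0.05,-0.85,0,0.001,0.004,-0.005,0,0,0,0,0,0,0,0,-2,0,0,0,0,0,-2,0,0,0,0,0,-1,0,0,0,0,0,0,0,0,0]';python3 st.py
```

```text
time_s: 29.88
tcp_pos: [455.1, -25.7, 74.3]
eef_rot: [[0.004, 0.53, 0.848], [0.0, 0.848, -0.53], [-1.0, 0.003, 0.004]]
wrist_force: [-0.6, 0.0, -0.1]
grip_width: 85.5
t 29.88 tcp [455.1 -25.7  74.3] yaw -0.559 tiltfix wx wy [-0.     0.004] F [-0.6  0.  -0.1] M [0.03 0.11 0.  ] w 85.5 q [-0.06  0.21 -0.45  0.91  0.    2.07]
```

```bash
python3 -m creep '[-0.55,-0.35,-0.5,0,0.004,-0.012,0,0,-0.4,0,0,0,0,0,0,0,0,0]';python3 st.py
```

```text
time_s: 30.13
tcp_pos: [450.4, -28.8, 65.3]
eef_rot: [[0.0, 0.539, 0.842], [0.0, 0.842, -0.539], [-1.0, 0.001, 0.0]]
wrist_force: [0.2, -0.6, -0.4]
grip_width: 85.4
t 30.13 tcp [450.4 -28.8  65.3] yaw -0.57 tiltfix wx wy [-0.  0.] F [ 0.2 -0.6 -0.4] M [-0.02 -0.02  0.02] w 85.4 q [-0.06  0.22 -0.47  0.89  0.    2.08]
```

```bash
python3 -m creep '[0,0,0,0,0,0,0,0,0,0,0,0,0,0,0,0,0,0,0,0,0,0,0,0,0,0,0,0,0,0,0,0,0,0,0,0]' 1 50;python3 st.py; python3 -m creep '[-0.05,0,0.1,0,0,0,0,0,0,0,0,-0.1,0,0,0,0,0,-0.1,0,0,0,0,0,-0.03,0,0,0,0,0,0]';python3 st.py
```

```text
time_s: 30.63
tcp_pos: [451.1, -28.5, 67.2]
eef_rot: [[0.002, 0.539, 0.842], [0.001, 0.842, -0.539], [-1.0, 0.002, 0.001]]
wrist_force: [-28.0, 17.6, 41.3]
grip_width: 12.8
t 30.63 tcp [451.1 -28.5  67.2] yaw -0.569 tiltfix wx wy [-0.001  0.002] F [-28.   17.6  41.3] M [ 3.69  5.52 -0.08] w 12.8 q [-0.06  0.22 -0.47  0.89  0.    2.08]
time_s: 31.05
tcp_pos: [450.9, -28.4, 67.6]
eef_rot: [[0.003, 0.723, 0.69], [0.001, 0.69, -0.723], [-1.0, 0.003, 0.002]]
wrist_force: [-1.9, 0.3, -1.7]
grip_width: 12.5
t 31.05 tcp [450.9 -28.4  67.6] yaw -0.809 tiltfix wx wy [-0.001  0.003] F [-1.9  0.3 -1.7] M [0.09 0.02 0.15] w 12.5 q [-0.06  0.21 -0.47  0.89  0.    2.32]
```

```bash
python3 -m creep '[0,0,0,0,0,0,0,0,0,0,0,0,0,0,0,0,0,0,0,0,2,0,0,0,0,0,2.5,0,0,0,0,0,2.5,0,0,0,0,0,2,0,0,0,0,0,0,0,0,0]' -1;  python3 -m creep '[1.8,1.9,0.4,0,0,0.1,1.8,1.9,0.4,0,0,0.1,1.8,1.9,0.4,0,0,0.1,1.8,1.9,0.4,0,0,0.1,1.8,1.9,0.4,0,0,0.08,1.8,1.9,0.4,0,0,0.08,0,0,0,0,0,0,0,0,0,0,0,0,0,0,0,0,0,0]';python3 look.py p_wrist 2.043 2.136;python3 - <<'E'
from h import *
c=cam("wrist"); im=ctrl.capture("wrist"); cv2.imwrite("pics/q_raw.png",im[:,:,::-1])
for n in("wrist","scene"):
    if n!="wrist": im2=ctrl.capture(n)
    d=ctrl.cut_out(n,"trunking")[0]; g,f=fit_box([d["mask"]],[cam(n)],box(40,180,60,12),(582,103,-.244)); print(n,g,f,pose(0,0,.244,[[g[0]-565.3,g[1]-107.2,0]]))
s=ctrl.capture("side"); cv2.imwrite("pics/q_side.png",cv2.resize(s[170:400,190:480,::-1],None,fx=2.6,fy=2.6,interpolation=cv2.INTER_CUBIC))
E
```

```text
time_s: 31.72
tcp_pos: [449.1, -28.4, 160.6]
eef_rot: [[-0.0, 0.718, 0.696], [0.001, 0.696, -0.718], [-1.0, 0.001, -0.001]]
wrist_force: [1.6, 0.5, 0.9]
grip_width: 85.5
time_s: 32.47
tcp_pos: [561.5, 91.2, 184.4]
eef_rot: [[0.002, 0.207, 0.978], [0.001, 0.978, -0.207], [-1.0, 0.001, 0.001]]
wrist_force: [0.3, 0.0, -0.1]
grip_width: 85.0
t 32.47 tcp [561.5  91.2 184.4] yaw -0.208 tiltfix wx wy [-0.001  0.002] F [ 0.3  0.  -0.1] M [ 0.03 -0.01 -0.01] w 85.0 q [0.16 0.37 0.05 1.26 0.   1.94]
wrist [ 5.82617807e+02  1.01762323e+02 -2.42239856e-01] 0.019936859607696533 [[18.11850989 -1.09286941  0.        ]]
scene [ 5.80462351e+02  1.00414474e+02 -2.60268269e-01] 0.15450739860534668 [[16.35252167 -2.92152212  0.        ]]
```

View pics/p_wrist.png

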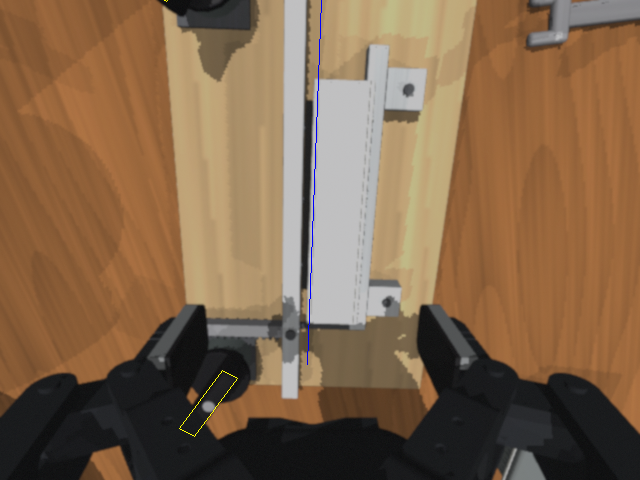

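View pics/q_side.png

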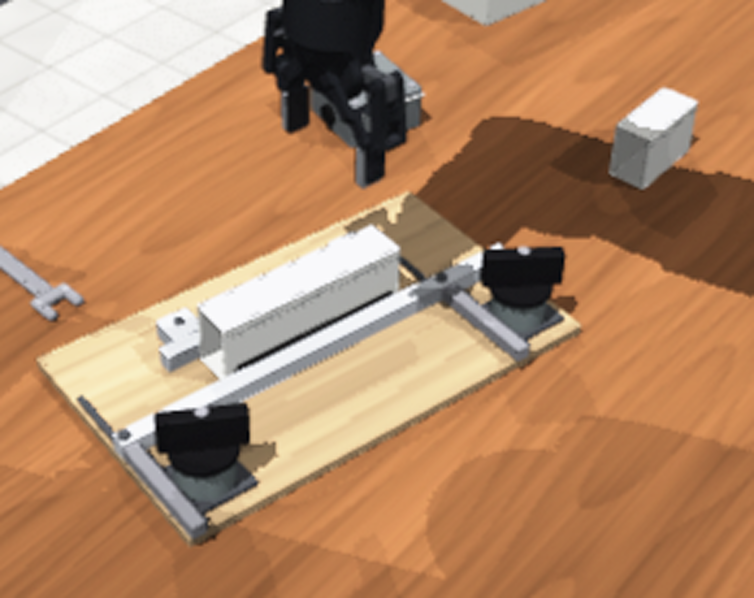

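```bash
python3 - <<'E'
from h import *
c=cam("wrist"); im=cv2.imread("pics/q_raw.png").mean(2)
def J(uv,z): 
    w=ray(c,uv,z); return np.round(pose(0,0,.244,[[w[0]-565.3,w[1]-107.2,0]])[0,:2],1)
for r in(120,170,220,270):
    row=im[r,280:335]; d=np.where(row<60)[0]; a=d[0];b=d[-1]
    row2=row
    e1=280+np.interp(-110,-row[a-5:a+2],np.arange(a-5,a+2)); e2=280+np.interp(110,row[b-1:b+6],np.arange(b-1,b+6))
    print(r,e1,e2,"jaw",J((e1,r),30),"trunk",J((e2,r),72))
fx=im[200,355:395].astype(int); print(fx.tolist())
E
```

```text
120 303.6775956284153 312.536312849162 jaw [-9.1 63.6] trunk [-2.3 63.2]
170 302.6263736263736 310.6850828729282 jaw [-8.9 24.9] trunk [-2.4 29.9]
220 301.60326086956525 309.47159090909093 jaw [ -8.6 -17.2] trunk [-2.1 -6.3]
270 300.57142857142856 307.5744680851064 jaw [ -8.4 -63.1] trunk [ -2.3 -45.7]
[191, 193, 192, 192, 191, 188, 177, 173, 186, 192, 190, 184, 180, 182, 183, 184, 183, 183, 182, 180, 171, 160, 158, 157, 155, 154, 153, 151, 150, 149, 149, 148, 148, 148, 148, 149, 150, 150, 148, 149]
```

```bash
python3 -c "
from cell import ctrl
print(ctrl.sign_off())"
```

```text
the job is handed in; nothing more can be done
None
```

I stood the long trunking in the jig, released it, and closed the jaw by alternating between the two knobs. The job is handed in at about 33 s. No verdict is reported, so the figures below come from my own last measurements.

- **Knobs:** the sequence was left 0.58, right 1.12, left 1.63, right 1.90, left 2.04, right 2.14 rad. By these angles, neither end of the jaw led the other by more than about 5 mm.
- **Trunking:** in the wrist camera it sits flush, with its centre line at jig x of about 18.1 mm against a fence estimate of 37 to 38.5 mm. It is about 1 mm off the fence's middle, and square to about 0.002 rad. It stopped moving while the jaw still advanced.
- **Strip and jaw:** the strip is pressed in about 2.7 mm by knob angle and 3.4 mm by image. The jaw skew is 0.003 rad by knob angle and 0.0055 rad by image, within the 0.0125 rad limit.
- **Bystanders:** the gripper finished open and clear above the jig. The offcut and junction box looked untouched, but I did not measure them again.

**Disagreements:**
- The last scene-camera fit put the trunking about 2 mm and 0.02 rad away from the wrist fit. The scene fit was poor (about 15 % mismatch), so I trusted the wrist camera.
- My first grip on the trunking was too high, so I reopened the gripper and took it lower.
- Closing on the knobs briefly loaded the wrist, by as much as about 60 N. I eased this off before each turn.

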